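Put the shortbread away with tongs and pin the box shut

TASK

Tea is over: using the tongs, never the gripper itself, put every shortbread finger from the board into the biscuit box, and stand the tongs back upright in their stand. Shut the lid and lock it by passing the wooden pin's rod through the eye that stands up through the lid, well through so that the tip sticks out on the other side with the pin lying along the lid (from either side). Leave the mugs where they are.

Things in the scene. Friction and masses are not known exactly. Their poses are not given: they have to be found in the camera images.
- tongs_grip (a point): Serving tongs: U-shaped steel, upright, 122 mm tall, jaws down, 90 g. Two flat upright arms (20 mm wide along x, 6 mm thick) side by side along the tongs' y. This point is midway between them, 80 mm above the jaw tips and 42 mm below the top: grip here from above, a finger on the outside of each arm (closing along the tongs' y). z is up.
- tongs_jaws (a point): Midway between the jaw tips, the bottom ends of the arms, 80 mm under tongs_grip. The arms slide together along y, staying parallel, sprung apart: open 62 mm over the outsides (50 mm between); spring 0.45 N per mm squeezed, so 12 N at 36 mm outside (24 mm between), stop at 30 mm. Held open at 48-52 mm outside (they swing if bumped); a 20 to 30 N grip also holds a shortbread.
- stand_floor (a point): Tongs stand: fixed small dark wooden open-topped box holding the tongs upright at the start, arms spread along its y. This point is the centre of its inner floor (6 mm above the table). Inside 34 mm (x) by 78 mm (y), walls 6 mm thick, rim 44 mm above this point.
- box_floor (a point): Biscuit box: fixed wooden box, centre of its inner floor (6 mm above the table). Inside 100 mm (x) by 200 mm (y) by 44 mm deep, walls 6 mm. The lid is hinged along its +x side; the steel eye plate stands on its -x side. x points from eye to hinge.
- box: The same box, origin at the centre of its underside on the table, same axes as box_floor.
- lid_hinge (a point): Centre of the lid's hinge line, on the box's +x rim, 56 mm (box x) from the box centre and 50 mm above the table; the hinge runs along the box's y.
- lid_edge (a point): Middle of the lid's free edge, 153 mm from the hinge. The lid is a wooden board 218 mm wide, 8 mm thick, 250 g; shut, its top lies 58 mm above the table and it overhangs the front of the box by 41 mm, with a notch in that edge through which the eye plate stands.
- lid (a joint): Lid angle in rad: 0 shut, 1.9 fully open (leaning back, away from the eye). Hinge friction holds it when nearly upright (1.6 to 1.9 at the start); pushed from behind (the +x side) towards the eye to below about 1 rad it falls shut by itself.
- eye (a point): Centre of the eye: a round hole 18 mm across, bored along the box's y through an upright steel plate 6 mm thick (y), 34 mm wide (x), standing on the front (-x) of the box, 75 mm from the box centre. The centre is 71 mm above the table, 13 mm above the top of the shut lid; the plate's top edge is 18 mm above the centre. Same axes as the box.
- pin_grip (a point): Wooden toggle pin, 130 mm long, lying flat on the table. This point is the centre of its square handle (50 mm long by 20 by 20 mm); the pin's x runs from the handle along the rod to the tip, z up. The rod is 10 mm thick, round-ended, 80 mm long, on the handle's axis. 40 g.
- pin_tip (a point): Tip of the pin's rod, 105 mm from pin_grip along the pin's x.
- board: Fixed dark wooden serving board 220 mm (x) by 270 mm (y), 6 mm thick, on which the shortbread lies; origin at the centre of its underside.
- mug1: White china mug, 80 mm across, 95 mm tall, bystander; origin at the centre of its underside.
- mug2: White china mug like mug1, bystander.
- shortbread1_centre (a point): Shortbread finger (absent when None), a rigid bar 70 mm long (its x), 24 mm wide (y), 20 mm high (z), 30 g; this point is its centre, half-way up.
- shortbread2_centre (a point): Shortbread finger (absent when None), a rigid bar 70 mm long (its x), 24 mm wide (y), 20 mm high (z), 30 g; this point is its centre, half-way up.
- shortbread3_centre (a point): Shortbread finger (absent when None), a rigid bar 70 mm long (its x), 24 mm wide (y), 20 mm high (z), 30 g; this point is its centre, half-way up.
- shortbread4_centre (a point): Shortbread finger (absent when None), a rigid bar 70 mm long (its x), 24 mm wide (y), 20 mm high (z), 30 g; this point is its centre, half-way up.
- shortbread5_centre (a point): Shortbread finger (absent when None), a rigid bar 70 mm long (its x), 24 mm wide (y), 20 mm high (z), 30 g; this point is its centre, half-way up.
- shortbread6_centre (a point): Shortbread finger (absent when None), a rigid bar 70 mm long (its x), 24 mm wide (y), 20 mm high (z), 30 g; this point is its centre, half-way up.
Mind the look-alikes: they are no part of the job. Of the things that look like the part that bears pin_grip, the smallest one is meant.

How it is judged:
On the way, in this order (a step that is already met when the one before it is completed fails the run):
1. every shortbread finger lies in the open box (x of shortbread1_centre in the frame of box between -0.05 and 0.05 m and y of shortbread1_centre in the frame of box between -0.1 and 0.1 m and z of shortbread1_centre in the frame of box between 0.008 and 0.05 m and x of shortbread2_centre in the frame of box between -0.05 and 0.05 m and y of shortbread2_centre in the frame of box between -0.1 and 0.1 m and z of shortbread2_centre in the frame of box between 0.008 and 0.05 m and x of shortbread3_centre in the frame of box between -0.05 and 0.05 m and y of shortbread3_centre in the frame of box between -0.1 and 0.1 m and z of shortbread3_centre in the frame of box between 0.008 and 0.05 m and x of shortbread4_centre in the frame of box between -0.05 and 0.05 m and y of shortbread4_centre in the frame of box between -0.1 and 0.1 m and z of shortbread4_centre in the frame of box between 0.008 and 0.05 m and x of shortbread5_centre in the frame of box between -0.05 and 0.05 m and y of shortbread5_centre in the frame of box between -0.1 and 0.1 m and z of shortbread5_centre in the frame of box between 0.008 and 0.05 m and x of shortbread6_centre in the frame of box between -0.05 and 0.05 m and y of shortbread6_centre in the frame of box between -0.1 and 0.1 m and z of shortbread6_centre in the frame of box between 0.008 and 0.05 m and value of joint lid above 0.9 rad), for 0.2 s.
2. the lid is shut (value of joint lid below 0.05 rad), for 0.2 s.
3. the pin's rod is through the eye (((y of pin_tip in the frame of eye above 0.02 m and y of pin_grip in the frame of eye below -0.02 m) or (y of pin_tip in the frame of eye below -0.02 m and y of pin_grip in the frame of eye above 0.02 m)) and x of pin_tip in the frame of eye between -0.014 and 0.014 m and z of pin_tip in the frame of eye between -0.014 and 0.014 m and x of pin_grip in the frame of eye between -0.014 and 0.014 m and z of pin_grip in the frame of eye between -0.014 and 0.014 m and value of joint lid below 0.05 rad), for 0.2 s.
At the end, for the whole second after the job is handed in: All shortbread lies in the box; lid shut (0.05 rad); rod through the eye: tip 20 mm or more beyond, handle centre 20 mm or more short of it, both within 14 mm of the eye axis across and in height; tongs upright (0.25 rad) on the floor of their stand (all of step 3 and x of shortbread1_centre in the frame of box between -0.05 and 0.05 m and y of shortbread1_centre in the frame of box between -0.1 and 0.1 m and z of shortbread1_centre in the frame of box between 0.008 and 0.05 m and x of shortbread2_centre in the frame of box between -0.05 and 0.05 m and y of shortbread2_centre in the frame of box between -0.1 and 0.1 m and z of shortbread2_centre in the frame of box between 0.008 and 0.05 m and x of shortbread3_centre in the frame of box between -0.05 and 0.05 m and y of shortbread3_centre in the frame of box between -0.1 and 0.1 m and z of shortbread3_centre in the frame of box between 0.008 and 0.05 m and x of shortbread4_centre in the frame of box between -0.05 and 0.05 m and y of shortbread4_centre in the frame of box between -0.1 and 0.1 m and z of shortbread4_centre in the frame of box between 0.008 and 0.05 m and x of shortbread5_centre in the frame of box between -0.05 and 0.05 m and y of shortbread5_centre in the frame of box between -0.1 and 0.1 m and z of shortbread5_centre in the frame of box between 0.008 and 0.05 m and x of shortbread6_centre in the frame of box between -0.05 and 0.05 m and y of shortbread6_centre in the frame of box between -0.1 and 0.1 m and z of shortbread6_centre in the frame of box between 0.008 and 0.05 m and horizontal distance between tongs_grip and stand_floor below 0.025 m and angle between tongs_grip's own z axis and vertical below 0.25 rad and z of tongs_jaws in the frame of stand_floor between -0.006 and 0.012 m); the robot touches nothing.
It fails at once if the gripper or arm touches a shortbread finger (contact force between any of the fingers, the arm and shortbread1 above 0.3 N or contact force between any of the fingers, the arm and shortbread2 above 0.3 N or contact force between any of the fingers, the arm and shortbread3 above 0.3 N or contact force between any of the fingers, the arm and shortbread4 above 0.3 N or contact force between any of the fingers, the arm and shortbread5 above 0.3 N or contact force between any of the fingers, the arm and shortbread6 above 0.3 N).
It fails at once if a mug is moved by more than 30 mm (distance of any of mug1, mug2 from where it was at the start of the episode above 0.03 m).
Of shortbread1, shortbread2, shortbread3, shortbread4, shortbread5, shortbread6 only 3 to 5 are there at a start; the rules pass over those that are not, and their reading is None.
At some moment in a run one of shortbread1, shortbread2, shortbread3, shortbread4, shortbread5, shortbread6 may be knocked a few centimetres aside while the robot is not near it.
It also fails if it takes over 210 s, if anything falls off the work surface, if the arm or the gripper's body presses on something with over 40 N, if the wrist force passes 120 N, or if a joint passes its speed limit or range.

ROBOT

A 6-joint arm with a two-finger parallel gripper is mounted at the origin on the work surface. World frame = base frame: x ahead of the robot, y to its left, z up, the work surface at z = 0. Lengths are in m, angles in rad, forces in N, time in s.
With the tool pointing down it reaches from about 0.25 to 0.725 m from the base axis. Payload 9.7 kg.
Tool frame: the origin (TCP) lies at the very end of the fingers, on their centre line; the grasp point (between the pads) lies 19 mm behind it; y points along the fingers, x is the direction in which the jaws open and shut, and the axes are right-handed (so a half turn about y gives the same grasp; the last joint's range is limited). The gripper opens to 85 mm and grips with 20 to 120 N. Pads are 22 mm wide; open, the fingers measure 114 mm over their backs; the gripper's body (76 mm by 85 mm) begins 54 mm behind the grasp point. The pads swing forward as they close: fully open they stand 13 mm farther back than shut.
Start: joints at [-1.19, 0.087, 0.176, 1.66, 0, 1.571], TCP at [0.204, -0.511, 0.203] pointing down, gripper open.
Joint ranges: [-3.13, 3.13], [-0.85, 1.81], [-1.15, 1.24], [-2.2, 2.28], [-1.44, 1.52], [-3.14, 3.14]. Speed limits (rad/s): [2.22, 2.22, 2.57, 3.14, 3.14, 3.14].

INTERFACE

Orientations are given as a unit quaternion [x, y, z, w].
In Python, from station import get_obs, read_camera, sign_off, look_for gives the robot as it stands.
- The arm moves only by the tool step_arm, never from a script. Its argument "steps" is a list of rows, each an object of numbers: "tx", "ty", "tz": the shift along the world's x, y, z in cm; "rx", "ry", "rz": the turn, a rotation vector about the world's x, y, z in degrees; "hand": the closure, from -1 (fully open) to 1 (shut). In form: [{"tx": .., "ty": .., "tz": .., "rx": .., "ry": .., "rz": .., "hand": ..}, ...]. A call has exactly 10 rows; each row is the pose to reach, as a shift and turn from the pose measured when the call began; what a row does not reach only later rows make up. A row lasts 1/8 s, in which the tool goes at most 62.5 mm and 10.7 degrees, less where a joint would pass 70% of its speed; a pose out of reach is approached as far as the arm can. A call with a gripper value outside its range is refused whole. The fingers move at their own pace and stop on an object; "newtons" is the grip in N (left out, the last holds). Time passes only in rows, so rows that repeat a pose let the fingers close, or fill a call up. It gives the time, the measured TCP pose, the force and the opening at its end, in the units of the state.
- get_obs(): the state, without advancing time (a new reading comes with each control period).
- read_camera(name): name is "scene" or "top" or "wrist"; returns a dict with "frame" (480x640x3 uint8, red, green, blue), "range_z" (480x640 float32, m along the optical axis (not along the pixel's ray), 0 where there is no reading), "K" (3x3 intrinsics, pixels), "D" ([k1, k2, p1, p2, k3] as OpenCV has them; the pictures are not rectified), "R" (3x3) and "t" (3): a world point X has camera coordinates R X + t; the wrist camera has in their place "hand_eye" (4x4, takes a point from camera to tool coordinates, whose origin is the TCP and whose axes are the tool frame's). Camera axes: x right, y down, z forward; pixel columns grow to the right and rows downward; lengths in m; the calibration is good to about 2 mm. A picture is of the moment at which its call begins: read the wrist's pose just before it.
- sign_off(): hands the job in, once; it reports no verdict.
Trained networks look in the newest picture that a camera, given by its name, has taken for a name from the list of things; names that differ only in an ending like _2 or _b are one class to them, and where a whole thing is asked for, a point or a joint stands for the part that bears it (a point fixed in the world has none). Each returns a list of dicts, best first, with "conf" (0 to 1); they miss things now and then, are a little off and sometimes report something else, mostly with a low value. They report only what shows in the picture. A call takes as long as a camera call. They do not tell look-alikes from the thing itself.
- look_for(camera, query): "centre" ([column, row] in pixels, amid what is visible of it).
The state is a dict: "time": time; "q": joint angles; "joint_vel": joint speeds; "tau": joint torques, N m; "tcp_pos": TCP position; "eef_rot": TCP orientation; "contact_force": force on the tool from outside, world axes, zero at the start; "ft_torque": the same for the moment, N m; "grip_width": finger opening in m.
Only numpy, scipy, OpenCV 4.12 (cv2) and the standard library are available. Lean on these libraries where they do the work, as an engineer would, in place of code of your own. Each camera call takes 0.05 s, during which the arm holds its last target.

## Working session

There is one attempt and no reset: what is moved stays moved. The work goes in short steps, Python scripts to look and compute and a tool call to move; the robot and the scene stay as the last step left them, time stands still between calls to the robot, and variables do not carry over. Pictures are saved under pics/ and viewed, and the job is handed in when it is done.

Besides the shell and the picture viewer there is one more tool, called after "Request:" as name(argument=value, ...), one argument or row to a line, values as JSON. step_arm: Moves the arm, as the interface text tells. Its arguments: {"type":"object","properties":{"steps":{"type":"array","items":{"type":"object","properties":{"tx":{"type":"number"},"ty":{"type":"number"},"tz":{"type":"number"},"rx":{"type":"number"},"ry":{"type":"number"},"rz":{"type":"number"},"hand":{"type":"number"}}}},"newtons":{"type":"number"}},"required":["steps"]}

```bash
mkdir -p pics; ls
cat > h.py <<'E'
import numpy as np, cv2
from station import get_obs, read_camera, sign_off, look_for
def cam(name):
    c=read_camera(name); return c
def save(c,fn): cv2.imwrite('pics/'+fn,c['frame'][:,:,::-1])
from scipy.spatial.transform import Rotation as Rn
def cloud(c,obs=None):
    K=c['K'];D=np.array(c['D'],float)
    v,u=np.mgrid[0:480,0:640]
    p=cv2.undistortPoints(np.stack([u,v],-1).reshape(-1,1,2).astype(np.float64),np.array(K),D).reshape(480,640,2)
    z=c['range_z']; P=np.dstack([p[...,0]*z,p[...,1]*z,z])
    if 'R' in c:
        R=np.array(c['R']);t=np.array(c['t']); W=(P-t)@R
    else:
        H=np.array(c['hand_eye']); T=P@H[:3,:3].T+H[:3,3]
        Ro=Rn.from_quat(obs['eef_rot']).as_matrix(); W=T@Ro.T+np.array(obs['tcp_pos'])
    W[z==0]=np.nan
    return W
def grab(name,fn):
    o=get_obs(); c=read_camera(name); save(c,fn); return c,cloud(c,o)
E
python3 - <<'E'
from h import *
for n in ['scene','top','wrist']:
    c,W=grab(n,n+'0.png'); np.save(n+'W.npy',W); 
    print(n,np.round(c['K'],1).tolist(), 'R' in c and (np.round(c['R'],3).tolist(),c['t']), (c['range_z']==0).mean())
    for q in ['tongs_grip','box','lid','pin_grip','mug1','shortbread1_centre','board','stand_floor','eye']:
        try:
            print(q,[(np.round(d['centre']).tolist(),round(d['conf'],2), np.round(W[int(d['centre'][1]),int(d['centre'][0])],3).tolist()) for d in look_for(n,q)])
        except Exception as e: print(q,e)
print(get_obs())
E
```

```text
pics
scene [[482.9, 0.0, 322.3], [0.0, 482.9, 250.1], [0.0, 0.0, 1.0]] ([[-0.129, 0.992, -0.013], [0.785, 0.094, -0.613], [-0.606, -0.089, -0.79]], array([ 0.21229906, -0.4105098 ,  1.38259535])) 0.004303385416666666
tongs_grip [([233.0, 179.0], 0.86, [0.462, -0.347, 0.119])]
box [([525.0, 254.0], 0.97, [0.605, 0.246, 0.134]), ([239.0, 207.0], 0.26, [0.475, -0.341, 0.049])]
lid [([532.0, 252.0], 0.92, [0.607, 0.253, 0.144])]
pin_grip [([154.0, 232.0], 0.96, [0.554, -0.524, 0.025]), ([254.0, 343.0], 0.9, [0.795, -0.239, 0.028]), ([212.0, 259.0], 0.86, [0.605, -0.377, 0.015])]
mug1 [([303.0, 181.0], 0.91, [0.427, -0.2, 0.095]), ([387.0, 191.0], 0.66, [0.427, -0.014, 0.086]), ([531.0, 254.0], 0.54, [0.606, 0.254, 0.136])]
shortbread1_centre [([341.0, 286.0], 0.72, [0.643, -0.094, 0.024]), ([524.0, 258.0], 0.31, [0.6, 0.249, 0.112])]
board [([353.0, 271.0], 0.65, [0.592, -0.071, 0.005])]
stand_floor [([236.0, 208.0], 0.65, [0.478, -0.348, 0.043])]
eye [([523.0, 257.0], 0.55, [0.602, 0.247, 0.118])]
top [[593.9, 0.0, 328.6], [0.0, 593.9, 231.0], [0.0, 0.0, 1.0]] ([[0.027, -0.999, 0.017], 
[... 1157 characters left out ...]
entre []
board []
stand_floor []
eye []
{'time': 1.5, 'q': array([-1.18997052e+00,  8.69038580e-02,  1.75908405e-01,  1.65981594e+00,
       -1.50004449e-05,  1.57081911e+00]), 'joint_vel': array([ 0.00179438,  0.00060604,  0.0007052 ,  0.00090812, -0.00200388,
        0.00120513]), 'tau': array([-1.77691129e-05, -5.20095706e+01,  4.64856863e+01,  1.58081832e-03,
        1.97349209e-06, -1.22505662e-05]), 'tcp_pos': array([ 0.20442105, -0.51059224,  0.20278636]), 'eef_rot': array([ 0.58559215, -0.39634496,  0.39633019, -0.58558934]), 'contact_force': array([ 0.23245204,  0.41398856, -0.50686304]), 'ft_torque': array([-0.03142173, -0.03962695,  0.02027698]), 'grip_width': 0.08535259248729678}
```

View pics/scene0.png

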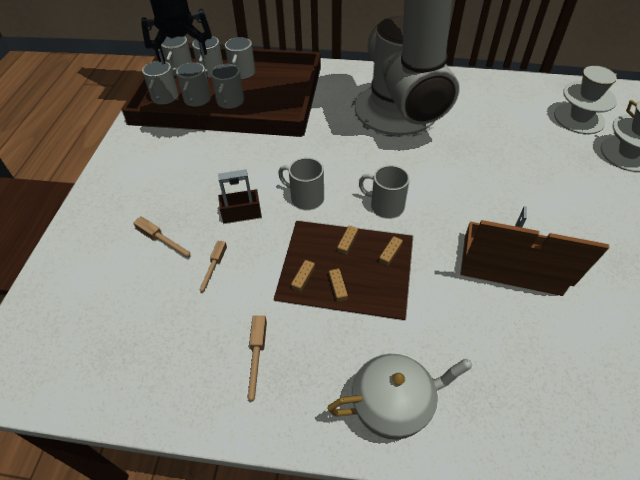

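View pics/top0.png

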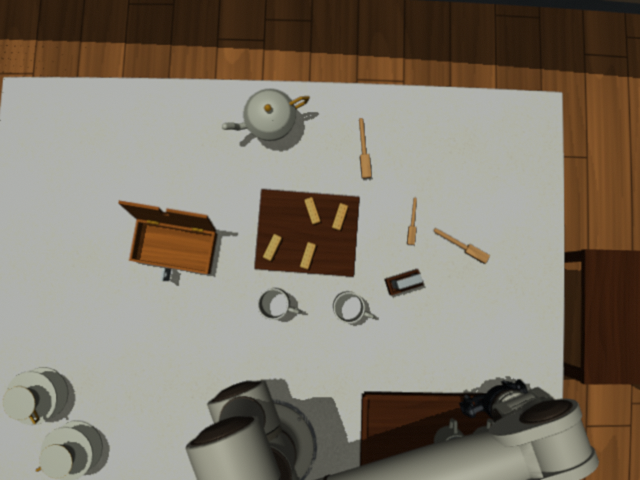

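View pics/wrist0.png

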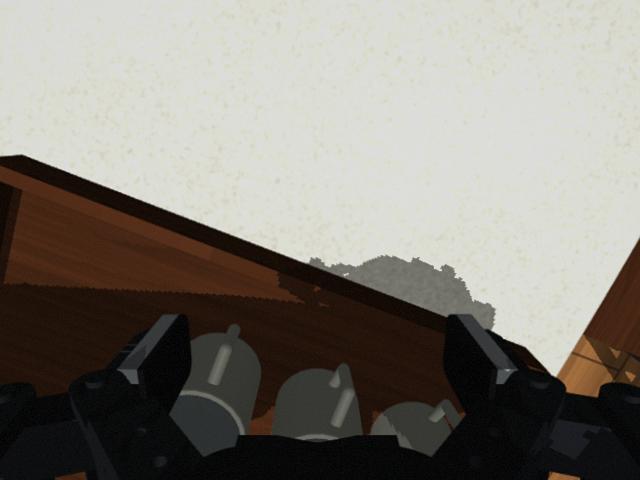

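```bash
cat >> h.py <<'E'
def biscuits(c,W,box=(0.42,0.72,-0.25,0.12),zlo=0.019,zhi=0.04,mn=40):
    f=c['frame'].astype(int); hsv=cv2.cvtColor(c['frame'],cv2.COLOR_RGB2HSV)
    m=(hsv[...,0]>10)&(hsv[...,0]<30)&(hsv[...,1]>70)&(hsv[...,2]>110)
    m&=(W[...,0]>box[0])&(W[...,0]<box[1])&(W[...,1]>box[2])&(W[...,1]<box[3])&(W[...,2]>zlo)&(W[...,2]<zhi)
    n,l,s,ce=cv2.connectedComponentsWithStats(m.astype(np.uint8),connectivity=4)
    out=[]
    for i in range(1,n):
        if s[i,4]<mn: continue
        P=W[l==i]; (x,y),(w,h),a=cv2.minAreaRect((P[:,:2]*1000).astype(np.float32))
        b=cv2.boxPoints(((x,y),(w,h),a)); e=[b[1]-b[0],b[2]-b[1]]; e=max(e,key=np.linalg.norm)
        ang=np.degrees(np.arctan2(e[1],e[0]))%180
        out.append((round(x),round(y),round(max(w,h)),round(min(w,h)),round(ang,1),s[i,4],np.round(ce[i]).tolist(),round(np.median(P[:,2])*1000,1)))
    return out
E
python3 - <<'E'
from h import *
for n in ['scene','top']:
    c,W=grab(n,n+'1.png')
    print(n)
    for b in biscuits(c,W): print('  B',b)
    for b in biscuits(c,W,(0.45,0.9,-0.65,-0.2),0.003,0.06): print('  P',b)
    for b in biscuits(c,W,(0.45,0.9,-0.65,-0.2),0.012,0.06): print('  Phandle',b)
    f=c['frame']
    # tongs: region above 0.1 near
    m=(abs(W[...,0]-0.46)<.06)&(abs(W[...,1]+.347)<.08)
    for lo,hi in [(0.10,0.14),(.052,.1),(.035,.052)]:
        P=W[m&(W[...,2]>lo)&(W[...,2]<hi)]
        if len(P)>5: print(lo,len(P),P.mean(0).round(3),cv2.minAreaRect((P[:,:2]*1000).astype(np.float32)), np.percentile(P[:,2],[5,50,95]).round(3))
    # box & lid
    m=(W[...,0]>.4)&(W[...,0]<.75)&(W[...,1]>.12)&(W[...,1]<.42)
    for lo,hi in [(0.003,.04),(0.04,0.056),(.06,.095),(.1,.25)]:
        k=m&(W[...,2]>lo)&(W[...,2]<hi);P=W[k]
        if len(P)>5: print(lo,len(P),P.mean(0).round(3),cv2.minAreaRect((P[:,:2]*1000).astype(np.float32)), np.percentile(P[:,2],[5,50,95]).round(3))
    # table height check
    P=W[(abs(W[...,0]-.7)<.03)&(abs(W[...,1]+.45)<.05)];print('table',np.nanmedian(P[:,2]),np.nanstd(P[:,2]))
    P=W[(abs(W[...,0]-.57)<.1)&(abs(W[...,1]+.08)<.1)&(W[...,2]<.016)];print('board',np.nanmedian(P[:,2]))
    g=cv2.resize(f[150:330,100:640] if n=='scene' else f[150:330,100:500],None,fx=1.45 if n=='scene' else 2,fy=1.45 if n=='scene' else 2,interpolation=cv2.INTER_CUBIC);cv2.imwrite(f'pics/{n}1z.png',g[:,:,::-1])
E
```

```text
scene
  B (517, -91, 70, 23, np.float32(164.8), np.int32(243), [347.0, 238.0], np.float64(25.0))
  B (537, 5, 70, 23, np.float32(155.6), np.int32(258), [391.0, 249.0], np.float64(24.6))
  B (624, -173, 68, 23, np.float32(163.2), np.int32(288), [303.0, 274.0], np.float64(24.8))
  B (639, -98, 69, 22, np.float32(19.9), np.int32(297), [338.0, 283.0], np.float64(25.2))
  P (535, -548, 63, 24, np.float32(62.1), np.int32(216), [146.0, 225.0], np.float64(24.7))
  P (574, -475, 101, 11, np.float32(62.4), np.int32(159), [172.0, 244.0], np.float64(17.3))
  P (580, -369, 49, 19, np.float32(175.9), np.int32(151), [217.0, 249.0], np.float64(18.7))
  P (645, -374, 79, 9, np.float32(175.3), np.int32(119), [208.0, 275.0], np.float64(13.3))
  P (765, -239, 63, 25, np.float32(6.9), np.int32(365), [257.0, 330.0], np.float64(25.9))
  P (848, -230, 99, 11, np.float32(6.8), np.int32(322), [253.0, 373.0], np.float64(18.4))
  Phandle (535, -548, 63, 24, np.float32(62.1), np.int32(216), [146.0, 225.0], np.float64(24.7))
  Phandle (574, -475, 101, 11, np.float32(62.4), np.int32(159), [172.0, 244.0], np.float6
[... 2915 characters left out ...]
0.037 0.048 0.052]
0.003 5661 [0.557 0.268 0.008] ((574.9058227539062, 269.99102783203125), (299.9393310546875, 349.7645568847656), 89.99529266357422) [0.003 0.006 0.015]
0.04 613 [0.525 0.267 0.05 ] ((509.24176025390625, 268.8648376464844), (219.13864135742188, 148.0644073486328), 83.20960235595703) [0.043 0.05  0.055]
0.06 299 [0.556 0.26  0.077] ((513.1492919921875, 264.4427795410156), (219.7401885986328, 156.98501586914062), 84.56328582763672) [0.061 0.078 0.093]
0.1 1050 [0.598 0.255 0.166] ((598.2686767578125, 255.6905975341797), (220.33331298828125, 24.952098846435547), 82.00767517089844) [0.108 0.17  0.204]
table 0.0016008046922354664 0.0035895947394379182
board 0.0075278488333164265
```

Run:
```python
from h import *
o=get_obs(); R=Rn.from_quat(o['eef_rot']).as_matrix(); print(R.round(3)); c=read_camera('wrist'); print(np.round(c['hand_eye'],3)); x=R[:,0]; print(np.degrees(np.arctan2(x[1],x[0])))
```

```text
[[ 0.372  0.     0.928]
 [-0.928  0.     0.372]
 [-0.    -1.     0.   ]]
[[ 1.    -0.     0.001 -0.001]
 [-0.001 -0.262  0.965 -0.171]
 [-0.    -0.965 -0.262  0.066]
 [ 0.     0.     0.     1.   ]]
-68.18444808839419
```

View pics/scene1z.png

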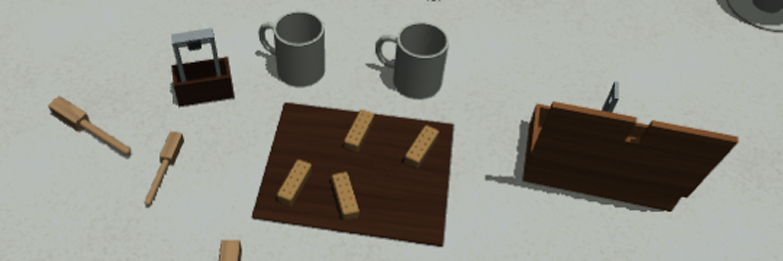

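View pics/top1z.png

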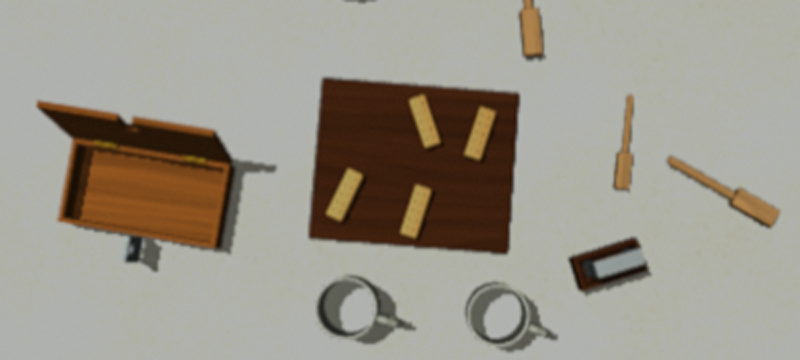

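Request:
step_arm(
  steps=[
    {"tz":3,"rz":9,"hand":-1},
    {"tx":3,"ty":2,"tz":6,"rz":18,"hand":-1},
    {"tx":6,"ty":4,"tz":8,"rz":27,"hand":-1},
    {"tx":9,"ty":6,"tz":8,"rz":36,"hand":-1},
    {"tx":12,"ty":8,"tz":8,"rz":45,"hand":-1},
    {"tx":15,"ty":10,"tz":8,"rz":54,"hand":-1},
    {"tx":18,"ty":12,"tz":8,"rz":63,"hand":-1},
    {"tx":21,"ty":14,"tz":8,"rz":72,"hand":-1},
    {"tx":24,"ty":16,"tz":8,"rz":81,"hand":-1},
    {"tx":25,"ty":16,"tz":8,"rz":90,"hand":-1},
  ],
)

```text
validation failed for argument at $.st...
```

Run:
```python
from h import *
o=get_obs(); R=Rn.from_quat(o['eef_rot']).as_matrix(); x=R[:,0]; print(o['tcp_pos'],np.degrees(np.arctan2(x[1],x[0])),np.degrees(o['q']),o['time'])
```

```text
[ 0.20440469 -0.51061137  0.20278112] -68.18665220146501 [-6.81835655e+01  4.97951745e+00  1.00785378e+01  9.50987913e+01
  8.13903444e-04  9.00030867e+01] 1.65
```

Request:
step_arm(
  steps=[
    {"tx":0,"ty":0,"tz":3,"rx":0,"ry":0,"rz":9,"hand":-1},
    {"tx":3,"ty":2,"tz":6,"rx":0,"ry":0,"rz":18,"hand":-1},
    {"tx":6,"ty":4,"tz":8,"rx":0,"ry":0,"rz":27,"hand":-1},
    {"tx":9,"ty":6,"tz":8,"rx":0,"ry":0,"rz":36,"hand":-1},
    {"tx":12,"ty":8,"tz":8,"rx":0,"ry":0,"rz":45,"hand":-1},
    {"tx":15,"ty":10,"tz":8,"rx":0,"ry":0,"rz":54,"hand":-1},
    {"tx":18,"ty":12,"tz":8,"rx":0,"ry":0,"rz":63,"hand":-1},
    {"tx":21,"ty":14,"tz":8,"rx":0,"ry":0,"rz":72,"hand":-1},
    {"tx":24,"ty":16,"tz":8,"rx":0,"ry":0,"rz":81,"hand":-1},
    {"tx":25,"ty":16,"tz":8,"rx":0,"ry":0,"rz":90,"hand":-1},
  ],
  newtons=25,
)

```text
time: 2.9
tcp_pos: [0.456, -0.3492, 0.2827]
eef_rot: [-0.694, -0.136, 0.136, 0.694]
contact_force: [-0.3, 0.4, 0.1]
grip_width: 0.0853
```

```bash
cat > st.py <<'E'
from h import *
def st():
    o=get_obs(); R=Rn.from_quat(o['eef_rot']).as_matrix(); x=R[:,0]; print(o['tcp_pos'].round(4),'yaw',np.degrees(np.arctan2(x[1],x[0])).round(1),'y',R[:,1].round(3),'q',np.degrees(o['q']).round(0),o['time'],'F',o['contact_force'].round(1),'w',round(o['grip_width'],4)); return o
E
python3 -c "from st import *;st()"
```

```text
[ 0.456  -0.3492  0.2827] yaw 22.2 y [ 0.  0. -1.] q [-37.  11.  26. 105.   0.  30.] 2.9 F [-0.3  0.4  0.1] w 0.0853
```

Request:
step_arm(
  steps=[
    {"tx":0,"ty":0,"tz":-1,"rx":0,"ry":0,"rz":10,"hand":-1},
    {"tx":0,"ty":0,"tz":-2,"rx":0,"ry":0,"rz":20,"hand":-1},
    {"tx":0,"ty":0,"tz":-3,"rx":0,"ry":0,"rz":30,"hand":-1},
    {"tx":0,"ty":0,"tz":-3,"rx":0,"ry":0,"rz":40,"hand":-1},
    {"tx":0,"ty":0,"tz":-3,"rx":0,"ry":0,"rz":50,"hand":-1},
    {"tx":0,"ty":0,"tz":-3,"rx":0,"ry":0,"rz":60,"hand":-1},
    {"tx":0,"ty":0,"tz":-3,"rx":0,"ry":0,"rz":70,"hand":-1},
    {"tx":0,"ty":0,"tz":-3,"rx":0,"ry":0,"rz":80,"hand":-1},
    {"tx":0,"ty":0,"tz":-3,"rx":0,"ry":0,"rz":86,"hand":-1},
    {"tx":0,"ty":0,"tz":-3,"rx":0,"ry":0,"rz":86,"hand":-1},
  ],
)

```text
time: 4.15
tcp_pos: [0.4559, -0.3492, 0.2527]
eef_rot: [-0.415, -0.573, 0.573, 0.415]
contact_force: [0.0, -0.2, -0.5]
grip_width: 0.0852
```

Run:
```python
from st import *
st()
c,W=grab('wrist','w2.png')
m=(abs(W[...,0]-0.456)<.07)&(abs(W[...,1]+.349)<.08)
for lo,hi in [(0.115,0.14),(.04,.055)]:
    P=W[m&(W[...,2]>lo)&(W[...,2]<hi)]
    if len(P)>5: print(lo,len(P),P.mean(0).round(3),cv2.minAreaRect((P[:,:2]*1000).astype(np.float32)), np.percentile(P[:,2],[5,50,95]).round(3))
```

```text
[ 0.4559 -0.3492  0.2527] yaw 108.2 y [-0.  0. -1.] q [-37.  10.  21. 101.  -0. -56.] 4.15 F [ 0.  -0.2 -0.5] w 0.0852
0.115 2565 [ 0.452 -0.348  0.128] ((452.8511657714844, -347.98065185546875), (20.40325927734375, 62.05115509033203), 18.323875427246094) [0.126 0.128 0.129]
0.04 1528 [ 0.44  -0.349  0.049] ((450.5106506347656, -347.2982177734375), (46.14982986450195, 90.27178955078125), 18.79660415649414) [0.044 0.05  0.051]
```

View pics/w2.png

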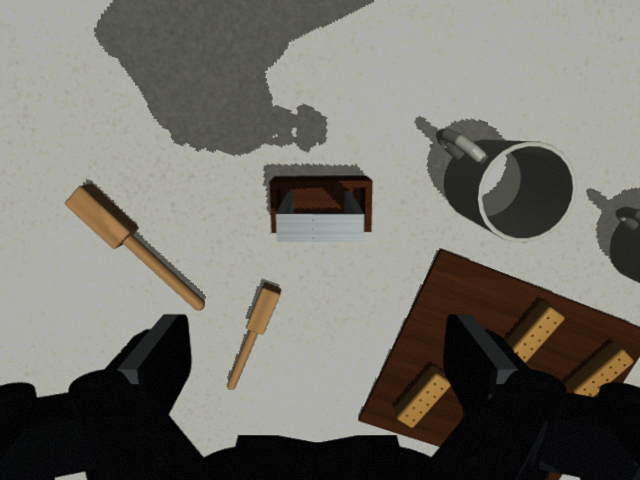

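Request:
step_arm(
  steps=[
    {"tx":-0.3,"ty":0.1,"tz":-4,"rx":0,"ry":0,"rz":0.3,"hand":-1},
    {"tx":-0.3,"ty":0.1,"tz":-8,"rx":0,"ry":0,"rz":0.3,"hand":-1},
    {"tx":-0.3,"ty":0.1,"tz":-12,"rx":0,"ry":0,"rz":0.3,"hand":-1},
    {"tx":-0.3,"ty":0.1,"tz":-15,"rx":0,"ry":0,"rz":0.3,"hand":-1},
    {"tx":-0.3,"ty":0.1,"tz":-17,"rx":0,"ry":0,"rz":0.3,"hand":-1},
    {"tx":-0.3,"ty":0.1,"tz":-18.5,"rx":0,"ry":0,"rz":0.3,"hand":-1},
    {"tx":-0.3,"ty":0.1,"tz":-18.5,"rx":0,"ry":0,"rz":0.3,"hand":-0.7},
    {"tx":-0.3,"ty":0.1,"tz":-18.5,"rx":0,"ry":0,"rz":0.3,"hand":-0.4},
    {"tx":-0.3,"ty":0.1,"tz":-18.5,"rx":0,"ry":0,"rz":0.3,"hand":-0.2},
    {"tx":-0.3,"ty":0.1,"tz":-18.5,"rx":0,"ry":0,"rz":0.3,"hand":-0.2},
  ],
)

```text
time: 5.45
tcp_pos: [0.4537, -0.3488, 0.0695]
eef_rot: [-0.415, -0.573, 0.574, 0.413]
contact_force: [-0.4, 0.3, 6.3]
grip_width: 0.0512
```

Run:
```python
from st import *
st()
c,W=grab('wrist','w3.png')
m=(abs(W[...,0]-0.456)<.07)&(abs(W[...,1]+.349)<.08)
for lo,hi in [(0.115,0.14),(.04,.055)]:
    P=W[m&(W[...,2]>lo)&(W[...,2]<hi)]
    if len(P)>5: print(lo,len(P),P.mean(0).round(3),cv2.minAreaRect((P[:,:2]*1000).astype(np.float32)), np.percentile(P[:,2],[5,50,95]).round(3))
```

```text
[ 0.4537 -0.3488  0.0695] yaw 108.4 y [ 0.002 -0.002 -1.   ] q [-38.   7.  -2.  80.  -0. -56.] 5.45 F [-0.4  0.3  6.3] w 0.0512
0.115 16584 [ 0.45  -0.349  0.128] ((452.8857116699219, -348.35528564453125), (23.5682315826416, 79.28448486328125), 18.515336990356445) [0.118 0.128 0.138]
0.04 7246 [ 0.444 -0.349  0.048] ((450.3828430175781, -346.7694091796875), (46.784217834472656, 90.36153411865234), 18.817256927490234) [0.042 0.049 0.051]
```

View pics/w3.png

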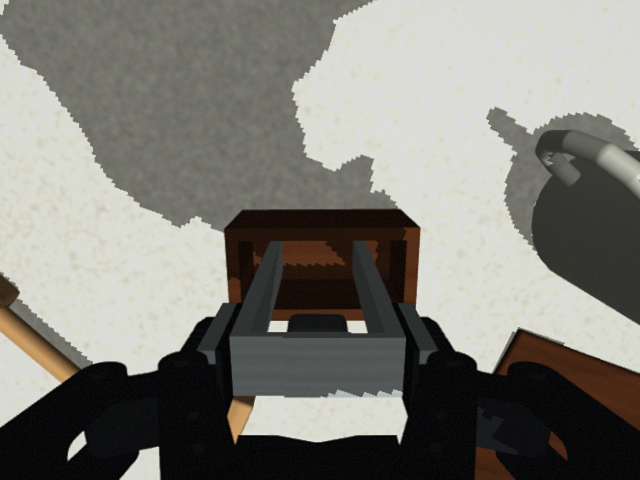

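Request:
step_arm(
  steps=[
    {"tx":0,"ty":0,"tz":2,"rx":0,"ry":0,"rz":0,"hand":-0.2},
    {"tx":0,"ty":0,"tz":5,"rx":0,"ry":0,"rz":0,"hand":-0.2},
    {"tx":0,"ty":0,"tz":8,"rx":0,"ry":0,"rz":0,"hand":-0.2},
    {"tx":0,"ty":0,"tz":11,"rx":0,"ry":0,"rz":0,"hand":-0.2},
    {"tx":3,"ty":3,"tz":11,"rx":0,"ry":0,"rz":-6,"hand":-0.2},
    {"tx":6,"ty":6,"tz":11,"rx":0,"ry":0,"rz":-12,"hand":-0.2},
    {"tx":9,"ty":9,"tz":11,"rx":0,"ry":0,"rz":-18,"hand":-0.2},
    {"tx":12,"ty":12.5,"tz":11,"rx":0,"ry":0,"rz":-25,"hand":-0.2},
    {"tx":15,"ty":15.5,"tz":11,"rx":0,"ry":0,"rz":-31,"hand":-0.2},
    {"tx":16.8,"ty":17.5,"tz":11,"rx":0,"ry":0,"rz":-35.4,"hand":-0.2},
  ],
)

```text
time: 6.75
tcp_pos: [0.623, -0.1722, 0.1797]
eef_rot: [0.57, 0.42, -0.42, -0.568]
contact_force: [-0.2, -0.9, -0.2]
grip_width: 0.0512
```

Run:
```python
from st import *
o=st()
c,W=grab('wrist','w4.png')
for b in biscuits(c,W,mn=200): print('  B',b)
m=(np.hypot(W[...,0]-o['tcp_pos'][0],W[...,1]-o['tcp_pos'][1])<.05)&(W[...,2]>.225)
P=W[m]; print(len(P),cv2.minAreaRect((P[:,:2]*1000).astype(np.float32)),np.percentile(P[:,2],[5,50,95]))
for n in ['scene','top']:
    c,W=grab(n,n+'4.png')
    for b in biscuits(c,W): print(n,b)
```

```text
[ 0.623  -0.1722  0.1797] yaw 72.9 y [ 0.001 -0.002 -1.   ] q [-15.  18.  23.  95.  -0.   2.] 6.75 F [-0.2 -0.9 -0.2] w 0.0512
  B (517, -90, 64, 24, np.float32(163.6), np.int32(3174), [383.0, 47.0], np.float64(25.5))
  B (539, 3, 59, 24, np.float32(156.2), np.int32(2691), [517.0, 41.0], np.float64(25.5))
  B (635, -98, 70, 24, np.float32(20.3), np.int32(2666), [412.0, 208.0], np.float64(25.5))
  B (621, -173, 69, 23, np.float32(163.0), np.int32(2554), [316.0, 219.0], np.float64(25.6))
52223 ((618.2931518554688, -170.78662109375), (99.94547271728516, 33.78900909423828), 73.12723541259766) [0.23603994 0.26645142 0.29639148]
scene (518, -91, 68, 23, np.float32(163.6), np.int32(245), [347.0, 238.0], np.float64(24.8))
scene (537, 5, 68, 23, np.float32(156.4), np.int32(260), [391.0, 249.0], np.float64(24.4))
scene (624, -173, 68, 23, np.float32(162.1), np.int32(228), [302.0, 275.0], np.float64(24.6))
scene (638, -98, 70, 23, np.float32(20.2), np.int32(307), [338.0, 283.0], np.float64(24.8))
top (650, -87, 41, 17, np.float32(166.5), np.int32(66), [308.0, 203.0], np.float64(28.1))
top (532, 3, 68, 24, np.float32(155.6), np.int32(222), [272.0, 247.0], np.float64(28.0))
```

View pics/w4.png

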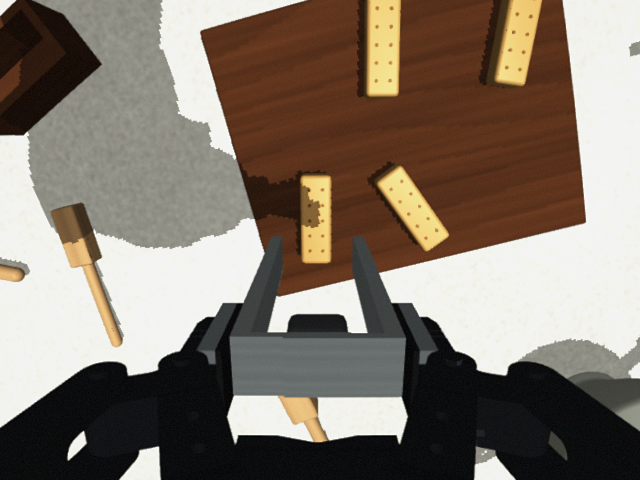

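View pics/scene4.png

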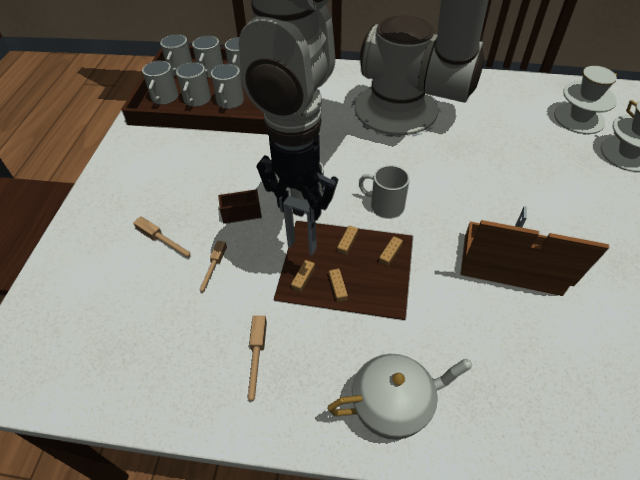

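Request:
step_arm(
  steps=[
    {"tx":-0.2,"ty":-0.1,"tz":-3,"rx":0,"ry":0,"rz":0.1,"hand":-0.2},
    {"tx":-0.2,"ty":-0.1,"tz":-6,"rx":0,"ry":0,"rz":0.1,"hand":-0.2},
    {"tx":-0.2,"ty":-0.1,"tz":-8.5,"rx":0,"ry":0,"rz":0.1,"hand":-0.2},
    {"tx":-0.2,"ty":-0.1,"tz":-10.5,"rx":0,"ry":0,"rz":0.1,"hand":-0.2},
    {"tx":-0.2,"ty":-0.1,"tz":-10.5,"rx":0,"ry":0,"rz":0.1,"hand":-0.1},
    {"tx":-0.2,"ty":-0.1,"tz":-10.5,"rx":0,"ry":0,"rz":0.1,"hand":0.4},
    {"tx":-0.2,"ty":-0.1,"tz":-10.5,"rx":0,"ry":0,"rz":0.1,"hand":0.4},
    {"tx":-0.2,"ty":-0.1,"tz":-10.5,"rx":0,"ry":0,"rz":0.1,"hand":0.4},
    {"tx":-0.2,"ty":-0.1,"tz":-8.5,"rx":0,"ry":0,"rz":0.1,"hand":0.4},
    {"tx":-0.2,"ty":-0.1,"tz":-5.5,"rx":0,"ry":0,"rz":0.1,"hand":0.4},
  ],
  newtons=25,
)

```text
time: 8.15
tcp_pos: [0.6198, -0.1736, 0.1243]
eef_rot: [0.568, 0.421, -0.422, -0.567]
contact_force: [-0.2, -0.6, -1.2]
grip_width: 0.0334
```

Run:
```python
from st import *
o=st()
c,W=grab('wrist','w5.png')
for b in biscuits(c,W,mn=200,zhi=.15): print('  B',b)
```

```text
[ 0.6198 -0.1736  0.1243] yaw 73.2 y [-0.001 -0.002 -1.   ] q [-16.  17.  16.  88.  -0.   1.] 8.15 F [-0.2 -0.6 -1.2] w 0.0334
  B (523, -92, 52, 24, np.float32(164.0), np.int32(3715), [401.0, 47.0], np.float64(25.5))
  B (544, 1, 48, 24, np.float32(156.9), np.int32(3083), [561.0, 40.0], np.float64(25.5))
  B (635, -98, 69, 24, np.float32(20.5), np.int32(3687), [434.0, 227.0], np.float64(25.6))
  B (617, -173, 63, 23, np.float32(163.2), np.int32(4551), [317.0, 253.0], np.float64(74.3))
```

View pics/w5.png

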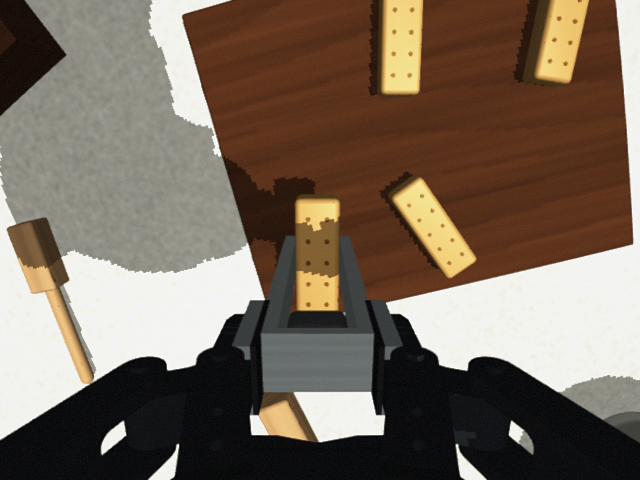

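Request:
step_arm(
  steps=[
    {"tx":0,"ty":0,"tz":3,"rx":0,"ry":0,"rz":0,"hand":0.4},
    {"tx":-1,"ty":4,"tz":6,"rx":0,"ry":0,"rz":1,"hand":0.4},
    {"tx":-2,"ty":9,"tz":6,"rx":0,"ry":0,"rz":2,"hand":0.4},
    {"tx":-4,"ty":14,"tz":6,"rx":0,"ry":0,"rz":3,"hand":0.4},
    {"tx":-6,"ty":20,"tz":6,"rx":0,"ry":0,"rz":4,"hand":0.4},
    {"tx":-8,"ty":26,"tz":6,"rx":0,"ry":0,"rz":5,"hand":0.4},
    {"tx":-9,"ty":32,"tz":6,"rx":0,"ry":0,"rz":6,"hand":0.4},
    {"tx":-10,"ty":38,"tz":6,"rx":0,"ry":0,"rz":8,"hand":0.4},
    {"tx":-10,"ty":42,"tz":6,"rx":0,"ry":0,"rz":9,"hand":0.4},
    {"tx":-10,"ty":44,"tz":6,"rx":0,"ry":0,"rz":9,"hand":0.4},
  ],
)

```text
time: 9.45
tcp_pos: [0.521, 0.268, 0.1895]
eef_rot: [0.534, 0.466, -0.465, -0.53]
contact_force: [1.2, 0.2, -1.5]
grip_width: 0.0338
```

Run:
```python
from st import *
o=st()
c,W=grab('wrist','w6.png'); np.save('w6.npy',W)
for b in biscuits(c,W,(0.4,.7,.1,.4),mn=200,zlo=.09,zhi=.2): print('  B',b)
m=(W[...,0]>.4)&(W[...,0]<.7)&(W[...,1]>.12)&(W[...,1]<.42)
for lo,hi in [(.003,.02),(0.045,0.053),(.06,.09)]:
    k=m&(W[...,2]>lo)&(W[...,2]<hi);P=W[k]
    if len(P)>5: print(lo,len(P),P.mean(0).round(3),cv2.minAreaRect((P[:,:2]*1000).astype(np.float32)), np.percentile(P[:,2],[5,50,95]).round(3))
```

```text
[0.521  0.268  0.1895] yaw 82.4 y [ 0.006 -0.003 -1.   ] q [27.  9. 14. 94. -0. 35.] 9.45 F [ 1.2  0.2 -1.5] w 0.0338
  B (519, 269, 63, 24, np.float32(171.6), np.int32(4041), [317.0, 256.0], np.float64(139.5))
0.003 23421 [0.524 0.27  0.006] ((524.2640991210938, 269.3104553222656), (211.21380615234375, 107.24042510986328), 82.20513916015625) [0.005 0.006 0.013]
0.045 6707 [0.519 0.271 0.05 ] ((527.5689697265625, 268.93603515625), (217.7506561279297, 113.84623718261719), 82.04324340820312) [0.047 0.05  0.051]
0.06 3305 [0.565 0.266 0.077] ((512.7109375, 271.13262939453125), (218.79937744140625, 155.41336059570312), 82.1727066040039) [0.062 0.078 0.089]
```

View pics/w6.png

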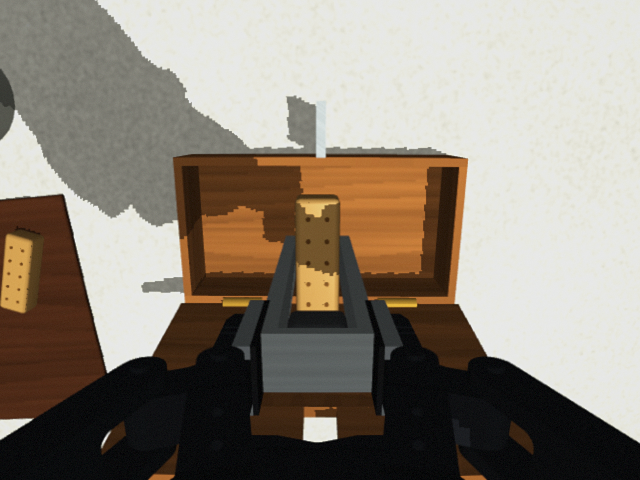

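Request:
step_arm(
  steps=[
    {"tx":0.6,"ty":3.5,"tz":0,"rx":0,"ry":0,"rz":-0.4,"hand":0.4},
    {"tx":1.2,"ty":6.7,"tz":0,"rx":0,"ry":0,"rz":-0.4,"hand":0.4},
    {"tx":1.2,"ty":6.7,"tz":-3,"rx":0,"ry":0,"rz":-0.4,"hand":0.4},
    {"tx":1.2,"ty":6.7,"tz":-6,"rx":0,"ry":0,"rz":-0.4,"hand":0.4},
    {"tx":1.2,"ty":6.7,"tz":-9,"rx":0,"ry":0,"rz":-0.4,"hand":0.4},
    {"tx":1.2,"ty":6.7,"tz":-11.1,"rx":0,"ry":0,"rz":-0.4,"hand":0.4},
    {"tx":1.2,"ty":6.7,"tz":-11.1,"rx":0,"ry":0,"rz":-0.4,"hand":0.2},
    {"tx":1.2,"ty":6.7,"tz":-11.1,"rx":0,"ry":0,"rz":-0.4,"hand":-0.05},
    {"tx":1.2,"ty":6.7,"tz":-11.1,"rx":0,"ry":0,"rz":-0.4,"hand":-0.2},
    {"tx":1.2,"ty":6.7,"tz":-11.1,"rx":0,"ry":0,"rz":-0.4,"hand":-0.2},
  ],
)

```text
time: 10.75
tcp_pos: [0.5334, 0.3362, 0.079]
eef_rot: [0.536, 0.465, -0.462, -0.532]
contact_force: [-0.5, -0.3, -1.0]
grip_width: 0.0511
```

Run:
```python
from st import *
o=st()
c,W=grab('wrist','w7.png')
for b in biscuits(c,W,(0.4,.7,.1,.4),mn=200,zlo=.015,zhi=.06): print('  B',b)
```

```text
[0.5334 0.3362 0.079 ] yaw 82.0 y [ 0.006 -0.002 -1.   ] q [32. 15.  8. 83. -0. 40.] 10.75 F [-0.5 -0.3 -1. ] w 0.0511
  B (501, 362, 96, 49, np.float32(37.3), np.int32(3312), [356.0, 198.0], np.float64(49.7))
  B (532, 335, 66, 24, np.float32(172.2), np.int32(3844), [314.0, 260.0], np.float64(25.7))
  B (564, 176, 49, 30, np.float32(49.6), np.int32(1038), [30.0, 366.0], np.float64(50.1))
```

View pics/w7.png

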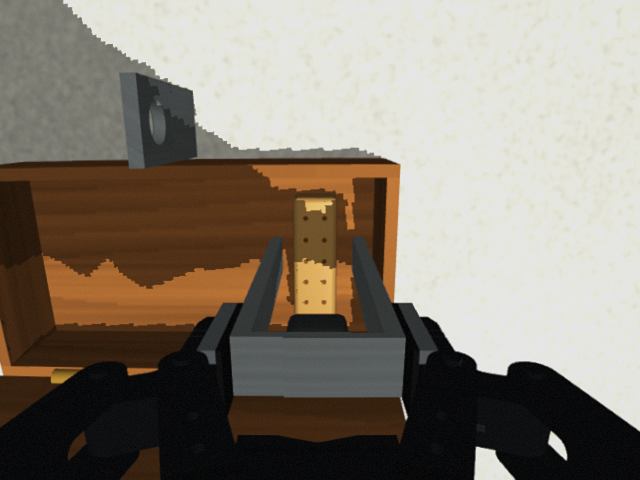

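Request:
step_arm(
  steps=[
    {"tx":0,"ty":0,"tz":5,"rx":0,"ry":0,"rz":0,"hand":-0.2},
    {"tx":0,"ty":0,"tz":10,"rx":0,"ry":0,"rz":0,"hand":-0.2},
    {"tx":0,"ty":-5.5,"tz":10,"rx":0,"ry":0,"rz":0,"hand":-0.2},
    {"tx":0,"ty":-11,"tz":10,"rx":0,"ry":0,"rz":3,"hand":-0.2},
    {"tx":0,"ty":-16.5,"tz":10,"rx":0,"ry":0,"rz":7,"hand":-0.2},
    {"tx":0,"ty":-22,"tz":10,"rx":0,"ry":0,"rz":11,"hand":-0.2},
    {"tx":1,"ty":-27.5,"tz":10,"rx":0,"ry":0,"rz":15,"hand":-0.2},
    {"tx":4.5,"ty":-33,"tz":10,"rx":0,"ry":0,"rz":20,"hand":-0.2},
    {"tx":7.5,"ty":-38.5,"tz":10,"rx":0,"ry":0,"rz":25,"hand":-0.2},
    {"tx":10.2,"ty":-43.4,"tz":10,"rx":0,"ry":0,"rz":28.3,"hand":-0.2},
  ],
)

```text
time: 12.05
tcp_pos: [0.6361, -0.0999, 0.1792]
eef_rot: [0.405, 0.582, -0.579, -0.402]
contact_force: [0.6, 0.7, -0.8]
grip_width: 0.0512
```

```bash
cat > bs.py <<'E'
from st import *
import sys
o=st()
c,W=grab('wrist',sys.argv[1]+'.png')
bs=[b for b in biscuits(c,W,mn=200,zhi=float(sys.argv[2]) if len(sys.argv)>2 else .04)]
R=Rn.from_quat(o['eef_rot']).as_matrix(); yaw=np.degrees(np.arctan2(R[1,0],R[0,0]))
for b in bs:
    tgt=b[4]+90; d=(tgt-yaw+90)%180-90
    print(b[:5],b[7],'tcp delta cm',round(b[0]/10-o['tcp_pos'][0]*100,2),round(b[1]/10-o['tcp_pos'][1]*100,2),'rz',round(float(d),1))
E
python3 bs.py w8
```

```text
[ 0.6361 -0.0999  0.1792] yaw 110.4 y [ 0.007  0.001 -1.   ] q [ -9.  18.  22.  94.   0. -29.] 12.05 F [ 0.6  0.7 -0.8] w 0.0512
(514, -90, 70, 24, np.float32(163.7)) 25.5 tcp delta cm -12.21 0.99 rz -36.7
(534, 6, 70, 24, np.float32(156.4)) 25.5 tcp delta cm -10.21 10.59 rz -44.0
(636, -98, 70, 23, np.float32(19.9)) 25.6 tcp delta cm -0.01 0.19 rz -0.5
```

View pics/w8.png

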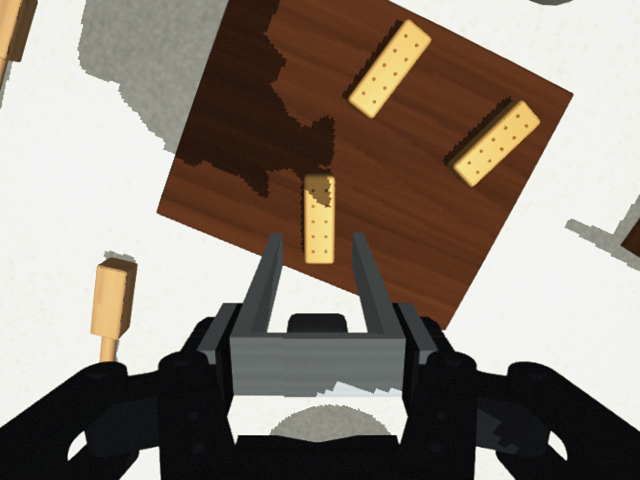

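Request:
step_arm(
  steps=[
    {"tx":0,"ty":0.2,"tz":-3,"rx":0,"ry":0,"rz":-0.5,"hand":-0.2},
    {"tx":0,"ty":0.2,"tz":-6,"rx":0,"ry":0,"rz":-0.5,"hand":-0.2},
    {"tx":0,"ty":0.2,"tz":-8.5,"rx":0,"ry":0,"rz":-0.5,"hand":-0.2},
    {"tx":0,"ty":0.2,"tz":-10.5,"rx":0,"ry":0,"rz":-0.5,"hand":-0.2},
    {"tx":0,"ty":0.2,"tz":-10.5,"rx":0,"ry":0,"rz":-0.5,"hand":-0.1},
    {"tx":0,"ty":0.2,"tz":-10.5,"rx":0,"ry":0,"rz":-0.5,"hand":0.4},
    {"tx":0,"ty":0.2,"tz":-10.5,"rx":0,"ry":0,"rz":-0.5,"hand":0.4},
    {"tx":0,"ty":0.2,"tz":-10.5,"rx":0,"ry":0,"rz":-0.5,"hand":0.4},
    {"tx":0,"ty":0.2,"tz":-7.5,"rx":0,"ry":0,"rz":-0.5,"hand":0.4},
    {"tx":0,"ty":0.2,"tz":-2,"rx":0,"ry":0,"rz":-0.5,"hand":0.4},
  ],
)

```text
time: 13.35
tcp_pos: [0.6369, -0.1034, 0.156]
eef_rot: [0.407, 0.579, -0.578, -0.406]
contact_force: [0.5, 0.5, -1.4]
grip_width: 0.0334
```

```bash
python3 bs.py w9 0.16
```

```text
[ 0.6369 -0.1034  0.156 ] yaw 109.8 y [ 0.002 -0.    -1.   ] q [ -9.  18.  19.  92.  -0. -29.] 13.35 F [ 0.5  0.5 -1.4] w 0.0334
(514, -90, 70, 24, np.float32(163.7)) 25.5 tcp delta cm -12.29 1.34 rz -36.1
(534, 6, 70, 25, np.float32(156.2)) 25.5 tcp delta cm -10.29 10.94 rz -43.6
(634, -103, 64, 23, np.float32(19.1)) 108.6 tcp delta cm -0.29 0.04 rz -0.7
```

View pics/w9.png

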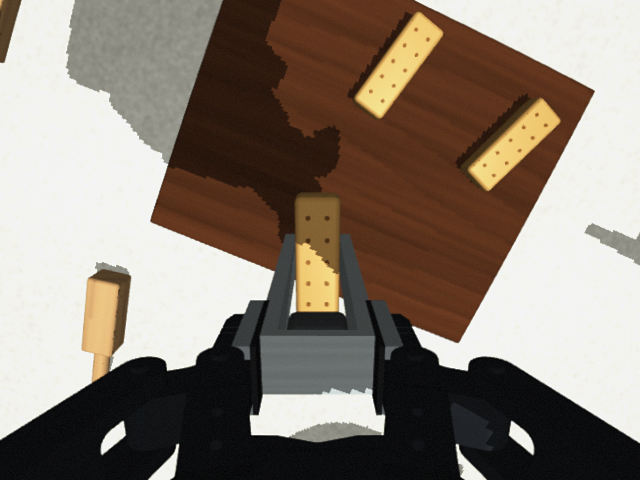

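Request:
step_arm(
  steps=[
    {"tx":-3,"ty":3.5,"tz":2,"rx":0,"ry":0,"rz":-4,"hand":0.4},
    {"tx":-6,"ty":8.5,"tz":2,"rx":0,"ry":0,"rz":-8,"hand":0.4},
    {"tx":-9,"ty":13.5,"tz":2,"rx":0,"ry":0,"rz":-12,"hand":0.4},
    {"tx":-11,"ty":19,"tz":2,"rx":0,"ry":0,"rz":-16,"hand":0.4},
    {"tx":-11,"ty":24.5,"tz":2,"rx":0,"ry":0,"rz":-20,"hand":0.4},
    {"tx":-11,"ty":30,"tz":2,"rx":0,"ry":0,"rz":-24,"hand":0.4},
    {"tx":-11,"ty":35.5,"tz":2,"rx":0,"ry":0,"rz":-27.8,"hand":0.4},
    {"tx":-11,"ty":39.5,"tz":2,"rx":0,"ry":0,"rz":-27.8,"hand":0.4},
    {"tx":-11,"ty":39.5,"tz":0,"rx":0,"ry":0,"rz":-27.8,"hand":0.4},
    {"tx":-11,"ty":39.5,"tz":-3,"rx":0,"ry":0,"rz":-27.8,"hand":0.4},
  ],
)

```text
time: 14.65
tcp_pos: [0.5296, 0.2924, 0.1362]
eef_rot: [0.538, 0.466, -0.463, -0.528]
contact_force: [0.7, -0.7, -1.1]
grip_width: 0.0337
```

Run:
```python
from st import *
o=st()
c,W=grab('wrist','w10.png')
for b in biscuits(c,W,(0.4,.7,.1,.4),mn=200,zlo=.015,zhi=.12): print('  B',b)
```

```text
[0.5296 0.2924 0.1362] yaw 82.1 y [ 0.013 -0.007 -1.   ] q [29. 11. 10. 88. -1. 37.] 14.65 F [ 0.7 -0.7 -1.1] w 0.0337
  B (532, 314, 122, 115, np.float32(82.0), np.int32(3827), [397.0, 201.0], np.float64(49.7))
  B (534, 335, 70, 24, np.float32(171.7), np.int32(3378), [381.0, 229.0], np.float64(25.6))
  B (526, 293, 64, 24, np.float32(171.5), np.int32(4543), [317.0, 255.0], np.float64(88.8))
  B (560, 181, 84, 45, np.float32(47.5), np.int32(1621), [156.0, 309.0], np.float64(50.2))
```

View pics/w10.png

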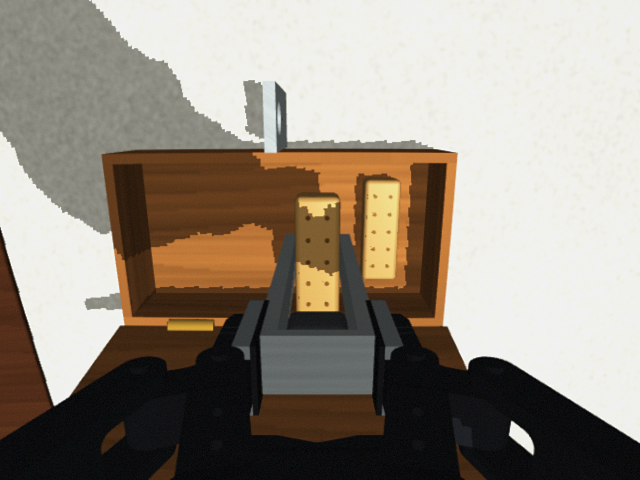

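Request:
step_arm(
  steps=[
    {"tx":-0.2,"ty":-0.1,"tz":-3,"rx":0.4,"ry":0.7,"rz":0,"hand":0.4},
    {"tx":-0.2,"ty":-0.1,"tz":-5,"rx":0.4,"ry":0.7,"rz":0,"hand":0.4},
    {"tx":-0.2,"ty":-0.1,"tz":-6,"rx":0.4,"ry":0.7,"rz":0,"hand":0.4},
    {"tx":-0.2,"ty":-0.1,"tz":-6,"rx":0.4,"ry":0.7,"rz":0,"hand":0.4},
    {"tx":-0.2,"ty":-0.1,"tz":-6,"rx":0.4,"ry":0.7,"rz":0,"hand":0.2},
    {"tx":-0.2,"ty":-0.1,"tz":-6,"rx":0.4,"ry":0.7,"rz":0,"hand":-0.05},
    {"tx":-0.2,"ty":-0.1,"tz":-6,"rx":0.4,"ry":0.7,"rz":0,"hand":-0.2},
    {"tx":-0.2,"ty":-0.1,"tz":-6,"rx":0.4,"ry":0.7,"rz":0,"hand":-0.2},
    {"tx":-0.2,"ty":-0.1,"tz":-2,"rx":0.4,"ry":0.7,"rz":0,"hand":-0.2},
    {"tx":-0.2,"ty":-0.1,"tz":3.5,"rx":0.4,"ry":0.7,"rz":0,"hand":-0.2},
  ],
)

```text
time: 15.95
tcp_pos: [0.5253, 0.2897, 0.1659]
eef_rot: [-0.533, -0.461, 0.467, 0.534]
contact_force: [1.6, 0.6, 0.9]
grip_width: 0.0515
```

Run:
```python
from st import *
o=st()
c,W=grab('wrist','w11.png')
for b in biscuits(c,W,(0.4,.7,.1,.4),mn=200,zlo=.015,zhi=.12): print('  B',b)
```

```text
[0.5253 0.2897 0.1659] yaw 82.1 y [-0.008 -0.005 -1.   ] q [29. 12. 14. 92. -0. 37.] 15.95 F [1.6 0.6 0.9] w 0.0515
  B (533, 311, 129, 112, np.float32(82.1), np.int32(3112), [388.0, 199.0], np.float64(49.7))
  B (525, 291, 69, 24, np.float32(172.0), np.int32(2603), [320.0, 228.0], np.float64(25.6))
  B (534, 335, 69, 24, np.float32(171.7), np.int32(2420), [381.0, 224.0], np.float64(25.6))
  B (562, 175, 65, 34, np.float32(48.1), np.int32(959), [167.0, 303.0], np.float64(50.2))
  B (582, 281, 65, 7, np.float32(82.3), np.int32(543), [312.0, 312.0], np.float64(49.8))
```

View pics/w11.png

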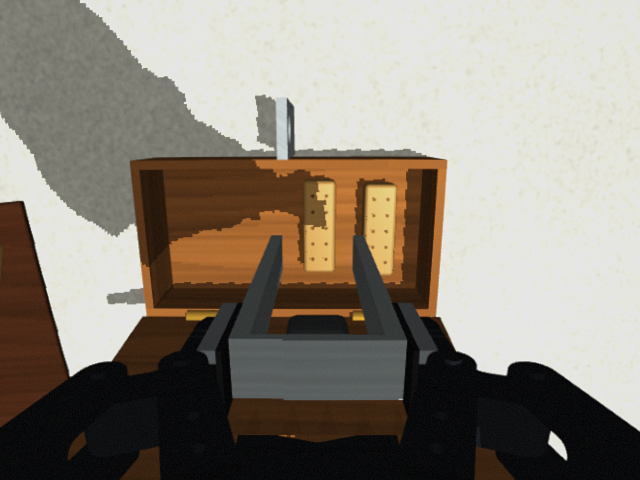

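Request:
step_arm(
  steps=[
    {"tx":0,"ty":-4,"tz":1,"rx":0,"ry":0,"rz":-2,"hand":-0.2},
    {"tx":0,"ty":-8,"tz":1,"rx":0,"ry":0,"rz":-4,"hand":-0.2},
    {"tx":0,"ty":-12,"tz":1,"rx":0,"ry":0,"rz":-6,"hand":-0.2},
    {"tx":0,"ty":-16,"tz":1,"rx":0,"ry":0,"rz":-8,"hand":-0.2},
    {"tx":0,"ty":-20,"tz":1,"rx":0,"ry":0,"rz":-11,"hand":-0.2},
    {"tx":0.5,"ty":-24,"tz":1,"rx":0,"ry":0,"rz":-14,"hand":-0.2},
    {"tx":0.9,"ty":-27,"tz":1,"rx":0,"ry":0,"rz":-15.8,"hand":-0.2},
    {"tx":0.9,"ty":-28.4,"tz":1,"rx":0,"ry":0,"rz":-15.8,"hand":-0.2},
    {"tx":0.9,"ty":-28.4,"tz":1,"rx":0,"ry":0,"rz":-15.8,"hand":-0.2},
    {"tx":0.9,"ty":-28.4,"tz":1,"rx":0,"ry":0,"rz":-15.8,"hand":-0.2},
  ],
)

```text
time: 17.25
tcp_pos: [0.5362, 0.0077, 0.1851]
eef_rot: [0.592, 0.387, -0.386, -0.592]
contact_force: [0.8, 0.1, -0.3]
grip_width: 0.0511
```

```bash
python3 bs.py w12
```

```text
[0.5362 0.0077 0.1851] yaw 66.3 y [ 0.002  0.    -1.   ] q [ 1.  3.  6. 93.  0. 24.] 17.25 F [ 0.8  0.1 -0.3] w 0.0511
(533, 6, 68, 23, np.float32(156.4)) 25.6 tcp delta cm -0.32 -0.17 rz 0.1
(515, -89, 69, 24, np.float32(162.1)) 25.7 tcp delta cm -2.12 -9.67 rz 5.8
```

View pics/w12.png

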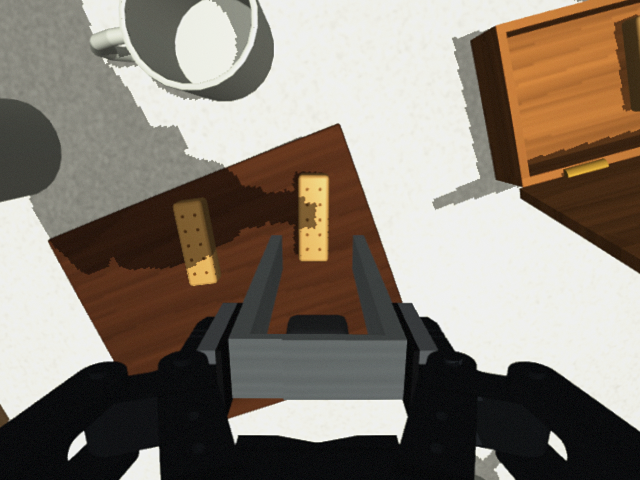

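Request:
step_arm(
  steps=[
    {"tx":-0.3,"ty":-0.2,"tz":-3,"rx":0,"ry":0,"rz":0,"hand":-0.2},
    {"tx":-0.3,"ty":-0.2,"tz":-6,"rx":0,"ry":0,"rz":0,"hand":-0.2},
    {"tx":-0.3,"ty":-0.2,"tz":-9,"rx":0,"ry":0,"rz":0,"hand":-0.2},
    {"tx":-0.3,"ty":-0.2,"tz":-11,"rx":0,"ry":0,"rz":0,"hand":-0.2},
    {"tx":-0.3,"ty":-0.2,"tz":-11,"rx":0,"ry":0,"rz":0,"hand":-0.1},
    {"tx":-0.3,"ty":-0.2,"tz":-11,"rx":0,"ry":0,"rz":0,"hand":0.4},
    {"tx":-0.3,"ty":-0.2,"tz":-11,"rx":0,"ry":0,"rz":0,"hand":0.4},
    {"tx":-0.3,"ty":-0.2,"tz":-11,"rx":0,"ry":0,"rz":0,"hand":0.4},
    {"tx":-0.3,"ty":-0.2,"tz":-8,"rx":0,"ry":0,"rz":0,"hand":0.4},
    {"tx":-0.3,"ty":-0.2,"tz":-2.5,"rx":0,"ry":0,"rz":0,"hand":0.4},
  ],
)

```text
time: 18.55
tcp_pos: [0.5321, 0.0057, 0.1595]
eef_rot: [-0.592, -0.386, 0.387, 0.592]
contact_force: [2.0, 0.3, -0.7]
grip_width: 0.0333
```

```bash
python3 bs.py w13 0.16
```

```text
[0.5321 0.0057 0.1595] yaw 66.3 y [-0.002  0.    -1.   ] q [ 1.  2.  2. 90.  0. 24.] 18.55 F [ 2.   0.3 -0.7] w 0.0333
(530, 7, 63, 23, np.float32(156.4)) 109.2 tcp delta cm -0.21 0.13 rz 0.1
(515, -89, 69, 24, np.float32(162.9)) 25.8 tcp delta cm -1.71 -9.47 rz 6.6
```

View pics/w13.png

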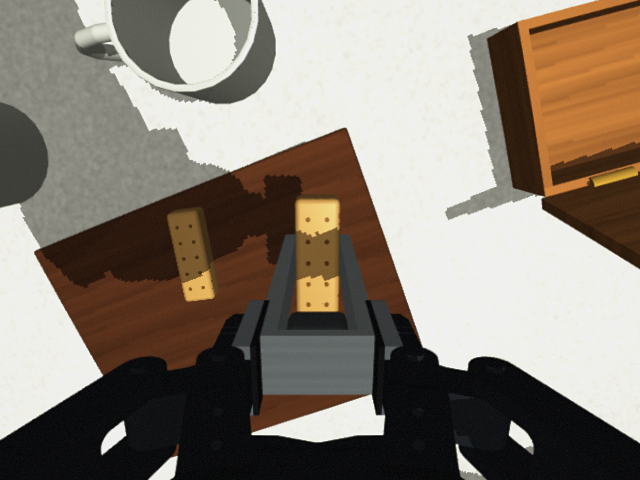

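Request:
step_arm(
  steps=[
    {"tx":-0.3,"ty":3.5,"tz":1,"rx":0,"ry":0,"rz":3,"hand":0.4},
    {"tx":-0.6,"ty":8,"tz":1,"rx":0,"ry":0,"rz":6,"hand":0.4},
    {"tx":-0.9,"ty":13,"tz":1,"rx":0,"ry":0,"rz":9,"hand":0.4},
    {"tx":-1.1,"ty":18,"tz":1,"rx":0,"ry":0,"rz":12,"hand":0.4},
    {"tx":-1.1,"ty":22,"tz":1,"rx":0,"ry":0,"rz":15.7,"hand":0.4},
    {"tx":-1.1,"ty":24.2,"tz":1,"rx":0,"ry":0,"rz":15.7,"hand":0.4},
    {"tx":-1.1,"ty":24.2,"tz":1,"rx":0,"ry":0,"rz":15.7,"hand":0.4},
    {"tx":-1.1,"ty":24.2,"tz":-1,"rx":0,"ry":0,"rz":15.7,"hand":0.4},
    {"tx":-1.1,"ty":24.2,"tz":-3,"rx":0,"ry":0,"rz":15.7,"hand":0.4},
    {"tx":-1.1,"ty":24.2,"tz":-5,"rx":0,"ry":0,"rz":15.7,"hand":0.4},
  ],
)

```text
time: 19.85
tcp_pos: [0.5239, 0.2464, 0.1182]
eef_rot: [0.536, 0.467, -0.46, -0.532]
contact_force: [0.3, -0.7, -0.5]
grip_width: 0.0338
```

Run:
```python
from st import *
o=st()
c,W=grab('wrist','w14.png')
for b in biscuits(c,W,(0.4,.7,.1,.4),mn=200,zlo=.015,zhi=.12): print('  B',b)
```

```text
[0.5239 0.2464 0.1182] yaw 81.9 y [ 0.009  0.002 -1.   ] q [25.  7.  3. 85. -0. 33.] 19.85 F [ 0.3 -0.7 -0.5] w 0.0338
  B (530, 291, 169, 115, np.float32(81.4), np.int32(6169), [446.0, 215.0], np.float64(49.8))
  B (525, 291, 69, 24, np.float32(171.9), np.int32(3837), [385.0, 230.0], np.float64(25.6))
  B (534, 335, 70, 24, np.float32(171.7), np.int32(3705), [455.0, 234.0], np.float64(25.6))
  B (532, 246, 84, 26, np.float32(174.1), np.int32(4516), [317.0, 255.0], np.float64(67.8))
  B (548, 170, 46, 23, np.float32(175.2), np.int32(895), [191.0, 315.0], np.float64(49.9))
```

View pics/w14.png

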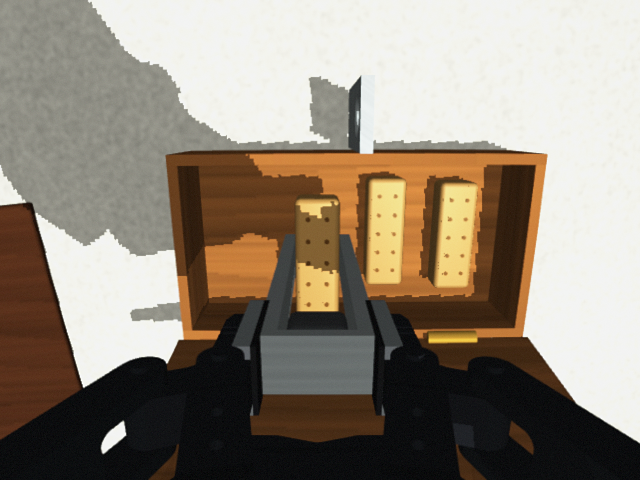

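Good. Lower 40 mm, release, lift.

Request:
step_arm(
  steps=[
    {"tx":-0.2,"ty":0,"tz":-2,"rx":0,"ry":0.4,"rz":0,"hand":0.4},
    {"tx":-0.2,"ty":0,"tz":-3.5,"rx":0,"ry":0.4,"rz":0,"hand":0.4},
    {"tx":-0.2,"ty":0,"tz":-4,"rx":0,"ry":0.4,"rz":0,"hand":0.4},
    {"tx":-0.2,"ty":0,"tz":-4,"rx":0,"ry":0.4,"rz":0,"hand":0.4},
    {"tx":-0.2,"ty":0,"tz":-4,"rx":0,"ry":0.4,"rz":0,"hand":0.2},
    {"tx":-0.2,"ty":0,"tz":-4,"rx":0,"ry":0.4,"rz":0,"hand":-0.05},
    {"tx":-0.2,"ty":0,"tz":-4,"rx":0,"ry":0.4,"rz":0,"hand":-0.2},
    {"tx":-0.2,"ty":0,"tz":-4,"rx":0,"ry":0.4,"rz":0,"hand":-0.2},
    {"tx":-0.2,"ty":0,"tz":0,"rx":0,"ry":0.4,"rz":0,"hand":-0.2},
    {"tx":-0.2,"ty":0,"tz":5.5,"rx":0,"ry":0.4,"rz":0,"hand":-0.2},
  ],
)

```text
time: 21.15
tcp_pos: [0.5201, 0.2455, 0.17]
eef_rot: [-0.533, -0.462, 0.465, 0.535]
contact_force: [1.3, -0.5, -0.7]
grip_width: 0.0518
```

Run:
```python
from st import *
o=st()
c,W=grab('wrist','w15.png')
for b in biscuits(c,W,(0.4,.7,.1,.4),mn=200,zlo=.015,zhi=.045): print('  B',b)
```

```text
[0.5201 0.2455 0.17  ] yaw 81.9 y [-0.004 -0.    -1.   ] q [25.  8. 10. 92.  0. 33.] 21.15 F [ 1.3 -0.5 -0.7] w 0.0518
  B (525, 291, 69, 24, np.float32(171.7), np.int32(2431), [378.0, 218.0], np.float64(25.6))
  B (522, 247, 70, 23, np.float32(171.4), np.int32(2593), [319.0, 228.0], np.float64(25.6))
  B (534, 335, 69, 24, np.float32(171.8), np.int32(2678), [436.0, 226.0], np.float64(25.6))
```

Request:
step_arm(
  steps=[
    {"tx":0,"ty":-4,"tz":0.8,"rx":0,"ry":0,"rz":-1,"hand":-0.2},
    {"tx":0,"ty":-9,"tz":0.8,"rx":0,"ry":0,"rz":-2,"hand":-0.2},
    {"tx":0,"ty":-14,"tz":0.8,"rx":0,"ry":0,"rz":-4,"hand":-0.2},
    {"tx":0,"ty":-19,"tz":0.8,"rx":0,"ry":0,"rz":-5,"hand":-0.2},
    {"tx":0,"ty":-24,"tz":0.8,"rx":0,"ry":0,"rz":-6,"hand":-0.2},
    {"tx":-0.3,"ty":-28.5,"tz":0.8,"rx":0,"ry":0,"rz":-7,"hand":-0.2},
    {"tx":-0.5,"ty":-32,"tz":0.8,"rx":0,"ry":0,"rz":-8.6,"hand":-0.2},
    {"tx":-0.5,"ty":-33.5,"tz":0.8,"rx":0,"ry":0,"rz":-8.6,"hand":-0.2},
    {"tx":-0.5,"ty":-33.5,"tz":0.8,"rx":0,"ry":0,"rz":-8.6,"hand":-0.2},
    {"tx":-0.5,"ty":-33.5,"tz":0.8,"rx":0,"ry":0,"rz":-8.6,"hand":-0.2},
  ],
)

```text
time: 22.45
tcp_pos: [0.5173, -0.0876, 0.187]
eef_rot: [0.567, 0.425, -0.42, -0.567]
contact_force: [0.4, 0.2, -1.6]
grip_width: 0.051
```

```bash
python3 bs.py w16
```

```text
[ 0.5173 -0.0876  0.187 ] yaw 73.4 y [ 0.007  0.004 -1.   ] q [-10.   1.   4.  93.   0.   7.] 22.45 F [ 0.4  0.2 -1.6] w 0.051
(514, -90, 69, 23, np.float32(163.7)) 25.6 tcp delta cm -0.33 -0.24 rz 0.3
```

View pics/w16.png

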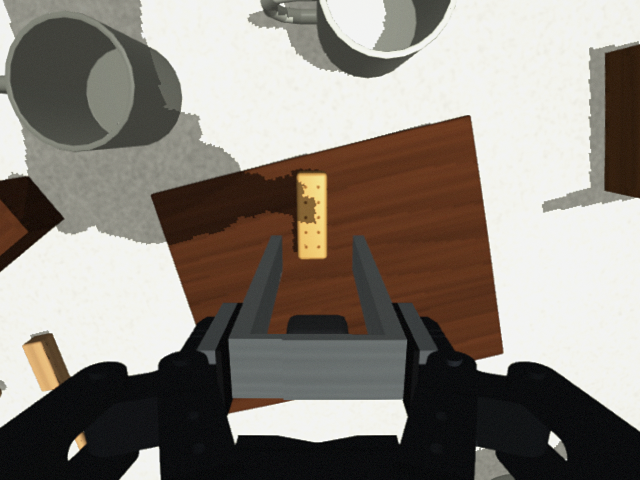

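Request:
step_arm(
  steps=[
    {"tx":-0.3,"ty":-0.2,"tz":-3,"rx":0,"ry":0.3,"rz":0.3,"hand":-0.2},
    {"tx":-0.3,"ty":-0.2,"tz":-6,"rx":0,"ry":0.3,"rz":0.3,"hand":-0.2},
    {"tx":-0.3,"ty":-0.2,"tz":-9,"rx":0,"ry":0.3,"rz":0.3,"hand":-0.2},
    {"tx":-0.3,"ty":-0.2,"tz":-11.2,"rx":0,"ry":0.3,"rz":0.3,"hand":-0.2},
    {"tx":-0.3,"ty":-0.2,"tz":-11.2,"rx":0,"ry":0.3,"rz":0.3,"hand":-0.1},
    {"tx":-0.3,"ty":-0.2,"tz":-11.2,"rx":0,"ry":0.3,"rz":0.3,"hand":0.4},
    {"tx":-0.3,"ty":-0.2,"tz":-11.2,"rx":0,"ry":0.3,"rz":0.3,"hand":0.4},
    {"tx":-0.3,"ty":-0.2,"tz":-11.2,"rx":0,"ry":0.3,"rz":0.3,"hand":0.4},
    {"tx":-0.3,"ty":-0.2,"tz":-8,"rx":0,"ry":0.3,"rz":0.3,"hand":0.4},
    {"tx":-0.3,"ty":-0.2,"tz":-2.5,"rx":0,"ry":0.3,"rz":0.3,"hand":0.4},
  ],
)

```text
time: 23.75
tcp_pos: [0.5133, -0.0893, 0.1616]
eef_rot: [-0.564, -0.424, 0.424, 0.567]
contact_force: [1.7, 0.0, -0.9]
grip_width: 0.0335
```

```bash
python3 bs.py w17 0.16
```

```text
[ 0.5133 -0.0893  0.1616] yaw 73.7 y [-0.002  0.004 -1.   ] q [-10.   0.   1.  90.   0.   6.] 23.75 F [ 1.7  0.  -0.9] w 0.0335
(510, -88, 64, 24, np.float32(163.5)) 111.4 tcp delta cm -0.33 0.13 rz -0.2
```

View pics/w17.png

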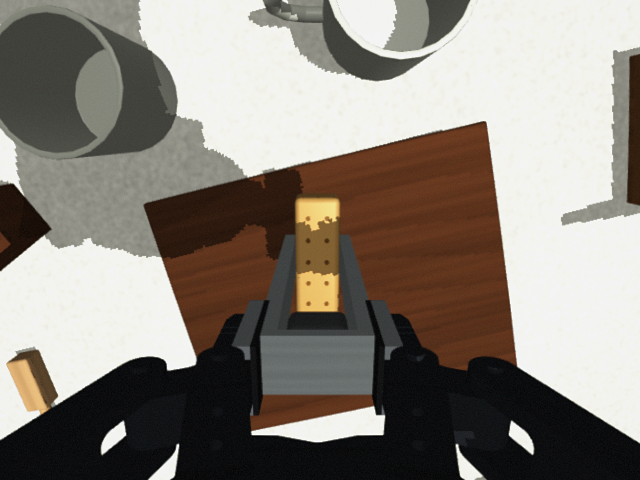

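Request:
step_arm(
  steps=[
    {"tx":0,"ty":4,"tz":1,"rx":0,"ry":0,"rz":1,"hand":0.4},
    {"tx":0,"ty":9,"tz":1,"rx":0,"ry":0,"rz":2,"hand":0.4},
    {"tx":0,"ty":14,"tz":1,"rx":0,"ry":0,"rz":4,"hand":0.4},
    {"tx":0,"ty":19,"tz":1,"rx":0,"ry":0,"rz":6,"hand":0.4},
    {"tx":0,"ty":24,"tz":1,"rx":0,"ry":0,"rz":8.3,"hand":0.4},
    {"tx":0.1,"ty":28,"tz":1,"rx":0,"ry":0,"rz":8.3,"hand":0.4},
    {"tx":0.1,"ty":29.2,"tz":1,"rx":0,"ry":0,"rz":8.3,"hand":0.4},
    {"tx":0.1,"ty":29.2,"tz":0,"rx":0,"ry":0,"rz":8.3,"hand":0.4},
    {"tx":0.1,"ty":29.2,"tz":-2,"rx":0,"ry":0,"rz":8.3,"hand":0.4},
    {"tx":0.1,"ty":29.2,"tz":-4,"rx":0,"ry":0,"rz":8.3,"hand":0.4},
  ],
)

```text
time: 25.05
tcp_pos: [0.5168, 0.2007, 0.1295]
eef_rot: [0.535, 0.466, -0.46, -0.533]
contact_force: [-0.6, -0.3, -1.3]
grip_width: 0.0334
```

Run:
```python
from st import *
o=st()
c,W=grab('wrist','w18.png')
for b in biscuits(c,W,(0.4,.7,.1,.4),mn=200,zlo=.015,zhi=.12): print('  B',b)
```

```text
[0.5168 0.2007 0.1295] yaw 81.9 y [ 0.009  0.003 -1.   ] q [21.  4.  1. 86. -0. 29.] 25.05 F [-0.6 -0.3 -1.3] w 0.0334
  B (528, 270, 213, 114, np.float32(82.2), np.int32(6897), [480.0, 216.0], np.float64(49.8))
  B (526, 291, 70, 24, np.float32(172.2), np.int32(3432), [451.0, 228.0], np.float64(25.6))
  B (522, 246, 70, 24, np.float32(171.5), np.int32(3518), [385.0, 232.0], np.float64(25.6))
  B (534, 335, 70, 24, np.float32(171.7), np.int32(3349), [517.0, 231.0], np.float64(25.6))
  B (525, 200, 86, 26, np.float32(174.8), np.int32(4322), [317.0, 256.0], np.float64(79.2))
  B (530, 165, 32, 6, np.float32(171.9), np.int32(459), [262.0, 275.0], np.float64(49.7))
```

View pics/w18.png

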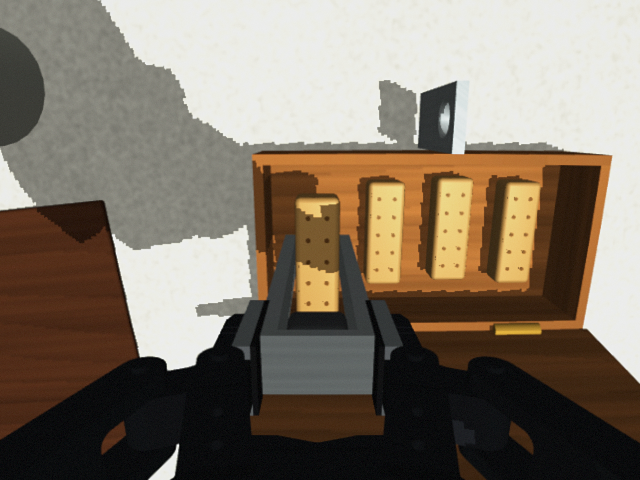

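Request:
step_arm(
  steps=[
    {"tx":-0.2,"ty":0.3,"tz":0,"rx":0,"ry":0.4,"rz":0,"hand":0.4},
    {"tx":-0.2,"ty":0.3,"tz":-2,"rx":0,"ry":0.4,"rz":0,"hand":0.4},
    {"tx":-0.2,"ty":0.3,"tz":-4,"rx":0,"ry":0.4,"rz":0,"hand":0.4},
    {"tx":-0.2,"ty":0.3,"tz":-5.1,"rx":0,"ry":0.4,"rz":0,"hand":0.4},
    {"tx":-0.2,"ty":0.3,"tz":-5.1,"rx":0,"ry":0.4,"rz":0,"hand":0.2},
    {"tx":-0.2,"ty":0.3,"tz":-5.1,"rx":0,"ry":0.4,"rz":0,"hand":0},
    {"tx":-0.2,"ty":0.3,"tz":-5.1,"rx":0,"ry":0.4,"rz":0,"hand":-0.15},
    {"tx":-0.2,"ty":0.3,"tz":-5.1,"rx":0,"ry":0.4,"rz":0,"hand":-0.15},
    {"tx":-0.2,"ty":0.3,"tz":-1,"rx":0,"ry":0.4,"rz":0,"hand":-0.15},
    {"tx":-0.2,"ty":0.3,"tz":5,"rx":0,"ry":0.4,"rz":0,"hand":-0.2},
  ],
)

```text
time: 26.35
tcp_pos: [0.5128, 0.203, 0.1763]
eef_rot: [-0.533, -0.462, 0.465, 0.535]
contact_force: [1.2, 0.5, 0.1]
grip_width: 0.0514
```

Run:
```python
from st import *
o=st()
c,W=grab('wrist','w19.png')
for b in biscuits(c,W,(0.4,.7,.1,.4),mn=200,zlo=.015,zhi=.045): print('  B',b)
c,W=grab('scene','s19.png')
for b in biscuits(c,W): print('  S',b)
```

```text
[0.5128 0.203  0.1763] yaw 81.9 y [-0.005  0.001 -1.   ] q [22.  5.  7. 92.  0. 30.] 26.35 F [1.2 0.5 0.1] w 0.0514
  B (526, 291, 70, 24, np.float32(172.1), np.int32(2608), [431.0, 223.0], np.float64(25.6))
  B (514, 203, 70, 24, np.float32(171.7), np.int32(2554), [318.0, 225.0], np.float64(25.7))
  B (521, 246, 69, 24, np.float32(171.8), np.int32(2172), [375.0, 220.0], np.float64(25.6))
  B (534, 335, 69, 24, np.float32(171.6), np.int32(2519), [488.0, 226.0], np.float64(25.6))
```

View pics/w19.png

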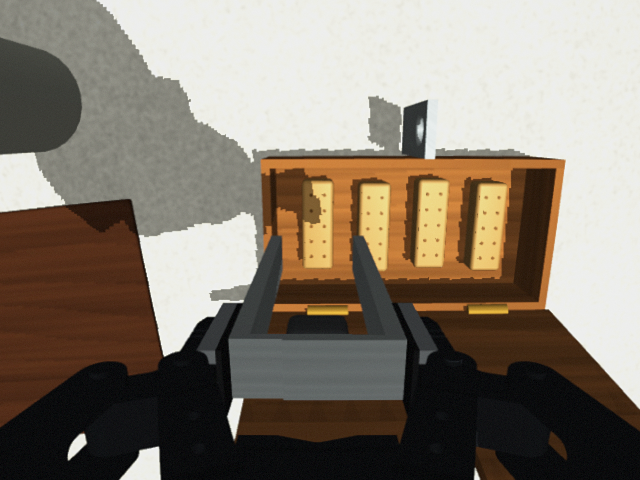

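View pics/s19.png

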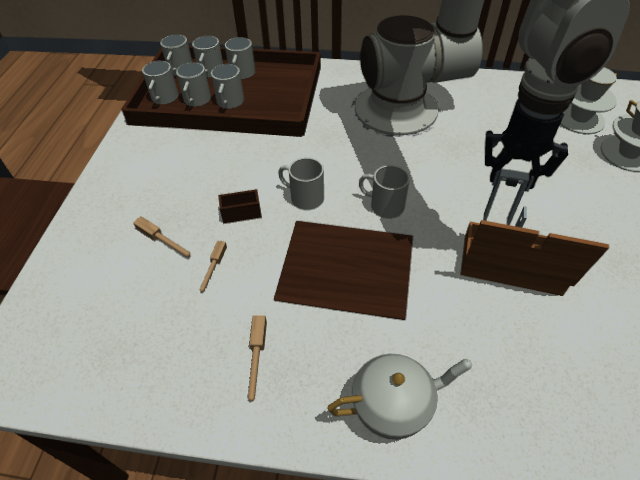

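Request:
step_arm(
  steps=[
    {"tx":0,"ty":-3,"tz":3,"rx":0,"ry":0,"rz":0,"hand":-0.2},
    {"tx":0,"ty":-8,"tz":4,"rx":0,"ry":0,"rz":2,"hand":-0.2},
    {"tx":1,"ty":-13.5,"tz":4,"rx":0,"ry":0,"rz":5,"hand":-0.2},
    {"tx":2,"ty":-19,"tz":4,"rx":0,"ry":0,"rz":8,"hand":-0.2},
    {"tx":2,"ty":-25,"tz":4,"rx":0,"ry":0,"rz":11,"hand":-0.2},
    {"tx":2,"ty":-31,"tz":4,"rx":0,"ry":0,"rz":14,"hand":-0.2},
    {"tx":1,"ty":-37,"tz":4,"rx":0,"ry":0,"rz":17,"hand":-0.2},
    {"tx":-1,"ty":-43,"tz":4,"rx":0,"ry":0,"rz":20,"hand":-0.2},
    {"tx":-4,"ty":-49,"tz":4,"rx":0,"ry":0,"rz":23,"hand":-0.2},
    {"tx":-6.1,"ty":-54,"tz":4,"rx":0,"ry":0,"rz":26.6,"hand":-0.2},
  ],
)

```text
time: 27.7
tcp_pos: [0.4537, -0.3377, 0.2236]
eef_rot: [0.412, 0.577, -0.571, -0.413]
contact_force: [1.1, 0.1, -0.5]
grip_width: 0.0513
```

Run:
```python
from st import *
o=st()
c,W=grab('wrist','w20.png')
m=(abs(W[...,0]-0.456)<.07)&(abs(W[...,1]+.349)<.08)
for lo,hi in [(.04,.055)]:
    P=W[m&(W[...,2]>lo)&(W[...,2]<hi)]
    if len(P)>5: print(lo,len(P),P.mean(0).round(3),cv2.minAreaRect((P[:,:2]*1000).astype(np.float32)), np.percentile(P[:,2],[5,50,95]).round(3))
```

```text
[ 0.4537 -0.3377  0.2236] yaw 108.6 y [ 0.004  0.008 -1.   ] q [-37.   8.  15.  98.   0. -56.] 27.7 F [ 1.1  0.1 -0.5] w 0.0513
0.04 2655 [ 0.45  -0.347  0.049] ((450.3874816894531, -346.9621276855469), (46.0775146484375, 89.56890106201172), 18.636714935302734) [0.043 0.05  0.051]
```

View pics/w20.png

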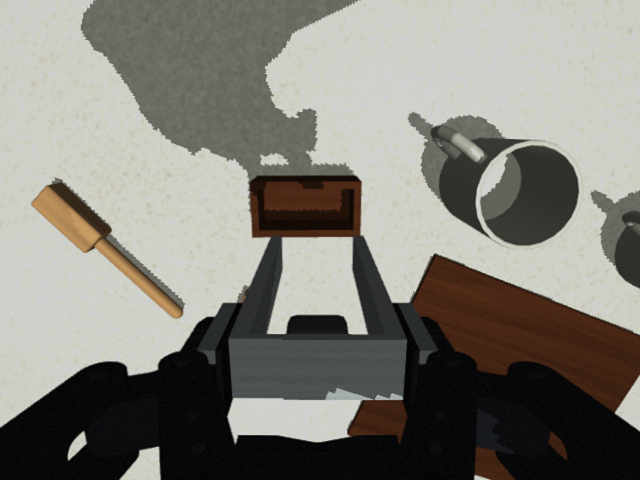

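Request:
step_arm(
  steps=[
    {"tx":-0.2,"ty":-1,"tz":0,"rx":-0.4,"ry":0.2,"rz":0,"hand":-0.2},
    {"tx":-0.2,"ty":-1,"tz":-2,"rx":-0.4,"ry":0.2,"rz":0,"hand":-0.2},
    {"tx":-0.2,"ty":-1,"tz":-5,"rx":-0.4,"ry":0.2,"rz":0,"hand":-0.2},
    {"tx":-0.2,"ty":-1,"tz":-8,"rx":-0.4,"ry":0.2,"rz":0,"hand":-0.2},
    {"tx":-0.2,"ty":-1,"tz":-10,"rx":-0.4,"ry":0.2,"rz":0,"hand":-0.2},
    {"tx":-0.2,"ty":-1,"tz":-11.5,"rx":-0.4,"ry":0.2,"rz":0,"hand":-0.2},
    {"tx":-0.2,"ty":-1,"tz":-13,"rx":-0.4,"ry":0.2,"rz":0,"hand":-0.2},
    {"tx":-0.2,"ty":-1,"tz":-14,"rx":-0.4,"ry":0.2,"rz":0,"hand":-0.2},
    {"tx":-0.2,"ty":-1,"tz":-15,"rx":-0.4,"ry":0.2,"rz":0,"hand":-0.2},
    {"tx":-0.2,"ty":-1,"tz":-15,"rx":-0.4,"ry":0.2,"rz":0,"hand":-0.2},
  ],
)

```text
time: 29.0
tcp_pos: [0.4487, -0.3529, 0.0724]
eef_rot: [-0.412, -0.573, 0.575, 0.413]
contact_force: [-0.1, -0.4, -0.2]
grip_width: 0.0512
```

Run:
```python
from st import *
o=st()
c,W=grab('wrist','w21.png')
```

```text
[ 0.4487 -0.3529  0.0724] yaw 108.6 y [-0.002 -0.001 -1.   ] q [-38.   7.  -2.  81.  -0. -57.] 29.0 F [-0.1 -0.4 -0.2] w 0.0512
```

View pics/w21.png

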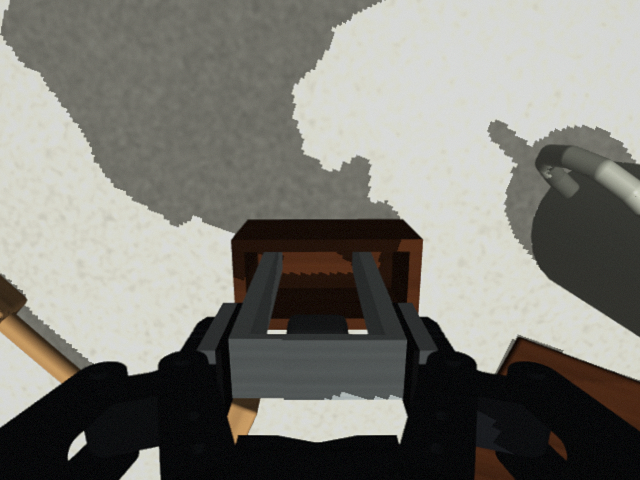

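Request:
step_arm(
  steps=[
    {"tx":0.2,"ty":0.5,"tz":0,"rx":0,"ry":0,"rz":0,"hand":-0.2},
    {"tx":0.2,"ty":0.5,"tz":-0.3,"rx":0,"ry":0,"rz":0,"hand":-0.2},
    {"tx":0.2,"ty":0.5,"tz":-0.4,"rx":0,"ry":0,"rz":0,"hand":-0.3},
    {"tx":0.2,"ty":0.5,"tz":-0.4,"rx":0,"ry":0,"rz":0,"hand":-0.5},
    {"tx":0.2,"ty":0.5,"tz":-0.4,"rx":0,"ry":0,"rz":0,"hand":-0.8},
    {"tx":0.2,"ty":0.5,"tz":-0.4,"rx":0,"ry":0,"rz":0,"hand":-1},
    {"tx":0.2,"ty":0.5,"tz":-0.4,"rx":0,"ry":0,"rz":0,"hand":-1},
    {"tx":0.2,"ty":0.5,"tz":3,"rx":0,"ry":0,"rz":0,"hand":-1},
    {"tx":0.2,"ty":0.5,"tz":9,"rx":0,"ry":0,"rz":0,"hand":-1},
    {"tx":0.2,"ty":0.5,"tz":15,"rx":0,"ry":0,"rz":0,"hand":-1},
  ],
)

```text
time: 30.3
tcp_pos: [0.4506, -0.3478, 0.2246]
eef_rot: [-0.413, -0.573, 0.575, 0.413]
contact_force: [0.3, -1.4, 1.0]
grip_width: 0.0855
```

Run:
```python
from st import *
o=st()
c,W=grab('wrist','w22.png')
m=(abs(W[...,0]-0.456)<.07)&(abs(W[...,1]+.349)<.08)
for lo,hi in [(0.115,0.14),(.04,.055)]:
    P=W[m&(W[...,2]>lo)&(W[...,2]<hi)]
    if len(P)>5: print(lo,len(P),P.mean(0).round(3),cv2.minAreaRect((P[:,:2]*1000).astype(np.float32)), np.percentile(P[:,2],[5,50,95]).round(3))
for b in biscuits(c,W,(0.5,.8,-.45,-.28),mn=150,zlo=.003,zhi=.045): print('  P',b)
for b in biscuits(c,W,(0.5,.8,-.45,-.28),mn=150,zlo=.0165,zhi=.045): print('  H',b)
```

```text
[ 0.4506 -0.3478  0.2246] yaw 108.6 y [-0.002 -0.001 -1.   ] q [-38.   8.  16.  98.  -0. -56.] 30.3 F [ 0.3 -1.4  1. ] w 0.0855
0.115 3039 [ 0.446 -0.349  0.128] ((446.5252990722656, -349.2035217285156), (20.54273796081543, 62.49860763549805), 18.72535514831543) [0.126 0.128 0.129]
0.04 1718 [ 0.439 -0.349  0.049] ((450.5325622558594, -347.2319641113281), (46.498783111572266, 90.18534088134766), 18.67462158203125) [0.043 0.05  0.051]
  P (616, -371, 128, 19, np.float32(174.6), np.int32(1421), [248.0, 346.0], np.float64(19.3))
  H (577, -368, 49, 19, np.float32(174.6), np.int32(906), [256.0, 327.0], np.float64(19.9))
```

View pics/w22.png

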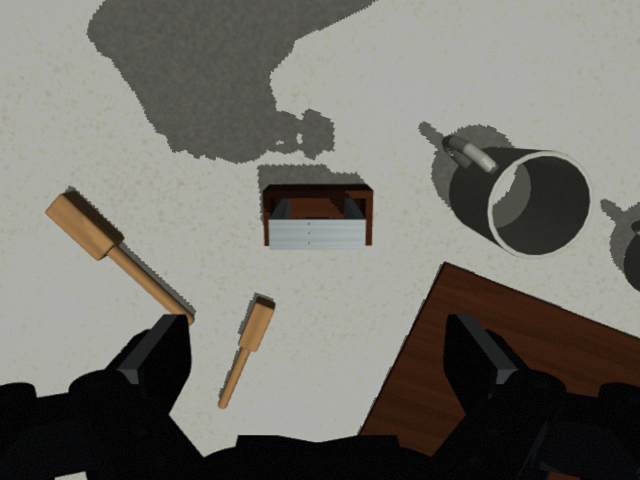

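Run:
```python
from st import *
for n in ['scene']:
    c,W=grab(n,n+'23.png')
    x0=np.array([.528,.270]); a=np.radians(-8); ex=np.array([np.cos(a),np.sin(a)]); ey=np.array([-np.sin(a),np.cos(a)])
    d=W[...,:2]-x0; bx=d@ex; by=d@ey; z=W[...,2]
    m=(abs(by)<.115)&(bx>.02)&(bx<.16)&(z>.07)&(z<.25)
    for lo in np.arange(.07,.22,.02):
        k=m&(z>lo)&(z<lo+.02)
        if k.sum()>5: print(round(lo,2),k.sum(),np.percentile(bx[k],[5,50,95]).round(3))
    for q in (0,1):
        for mm in ([(.43,-.2)],[(.43,-.01)]): pass
```

```text
0.07 606 [0.068 0.07  0.073]
0.09 649 [0.071 0.073 0.076]
0.11 686 [0.074 0.077 0.079]
0.13 726 [0.077 0.08  0.082]
0.15 763 [0.08  0.083 0.085]
0.17 785 [0.084 0.086 0.088]
0.19 844 [0.081 0.087 0.089]
```

Request:
step_arm(
  steps=[
    {"tx":2,"ty":4,"tz":1,"rx":0,"ry":0,"rz":-2,"hand":-1},
    {"tx":4,"ty":9,"tz":1,"rx":0,"ry":0,"rz":-5,"hand":-0.5},
    {"tx":6,"ty":14,"tz":1,"rx":0,"ry":0,"rz":-8,"hand":0},
    {"tx":8,"ty":19,"tz":1,"rx":0,"ry":0,"rz":-11,"hand":0.5},
    {"tx":10,"ty":24,"tz":1,"rx":0,"ry":0,"rz":-14,"hand":1},
    {"tx":12,"ty":29,"tz":1,"rx":0,"ry":0,"rz":-17,"hand":1},
    {"tx":14,"ty":34,"tz":1,"rx":0,"ry":0,"rz":-20,"hand":1},
    {"tx":16,"ty":38,"tz":1,"rx":0,"ry":0,"rz":-23,"hand":1},
    {"tx":17.5,"ty":40,"tz":0,"rx":0,"ry":0,"rz":-26.6,"hand":1},
    {"tx":18,"ty":40.5,"tz":0,"rx":0,"ry":0,"rz":-26.6,"hand":1},
  ],
)

```text
time: 31.65
tcp_pos: [0.6325, 0.057, 0.2288]
eef_rot: [0.536, 0.462, -0.467, -0.531]
contact_force: [0.6, -0.7, 0.4]
grip_width: -0.0003
```

Request:
step_arm(
  steps=[
    {"tx":0,"ty":0,"tz":-3,"rx":0,"ry":0,"rz":0,"hand":1},
    {"tx":0,"ty":1,"tz":-6,"rx":0,"ry":0,"rz":0,"hand":1},
    {"tx":0,"ty":4,"tz":-6.9,"rx":0,"ry":0,"rz":0,"hand":1},
    {"tx":0,"ty":7,"tz":-6.9,"rx":0,"ry":0,"rz":0,"hand":1},
    {"tx":0,"ty":10,"tz":-6.9,"rx":0,"ry":0,"rz":0,"hand":1},
    {"tx":0,"ty":12,"tz":-6.9,"rx":0,"ry":0,"rz":0,"hand":1},
    {"tx":0,"ty":14,"tz":-6.9,"rx":0,"ry":0,"rz":0,"hand":1},
    {"tx":0,"ty":14.3,"tz":-6.9,"rx":0,"ry":0,"rz":0,"hand":1},
    {"tx":-0.5,"ty":14.3,"tz":-6.9,"rx":0,"ry":0,"rz":0,"hand":1},
    {"tx":-1,"ty":14.4,"tz":-6.9,"rx":0,"ry":0,"rz":0,"hand":1},
  ],
)

```text
time: 32.9
tcp_pos: [0.6222, 0.2002, 0.1599]
eef_rot: [0.536, 0.462, -0.466, -0.531]
contact_force: [-0.0, -0.9, 0.4]
grip_width: -0.0001
```

Run:
```python
from st import *
st();grab('scene','s24.png');grab('wrist','w24.png')
```

```text
[0.6222 0.2002 0.1599] yaw 82.0 y [ 0.   -0.01 -1.  ] q [18. 19. 22. 93. -1. 26.] 32.9 F [-0.  -0.9  0.4] w -0.0001
```

View pics/s24.png

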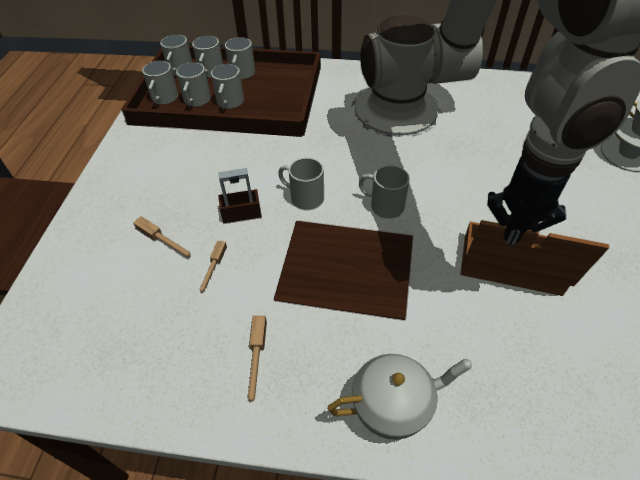

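View pics/w24.png

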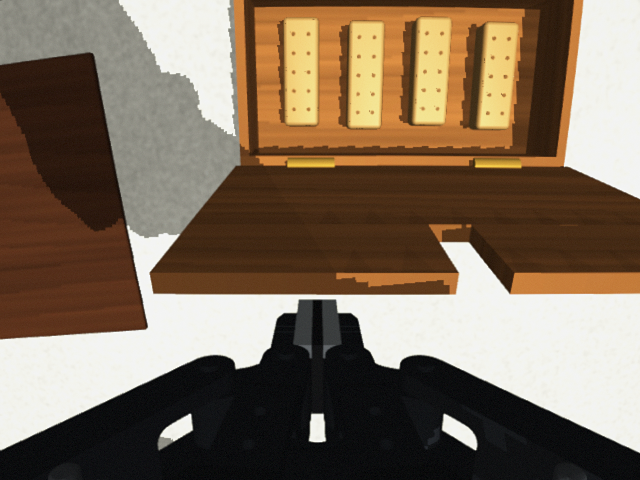

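Request:
step_arm(
  steps=[
    {"tx":-1.5,"ty":0.2,"tz":0,"rx":0,"ry":0,"rz":0,"hand":1},
    {"tx":-3,"ty":0.4,"tz":0,"rx":0,"ry":0,"rz":0,"hand":1},
    {"tx":-4.5,"ty":0.6,"tz":0,"rx":0,"ry":0,"rz":0,"hand":1},
    {"tx":-6,"ty":0.8,"tz":0,"rx":0,"ry":0,"rz":0,"hand":1},
    {"tx":-7.5,"ty":1,"tz":0,"rx":0,"ry":0,"rz":0,"hand":1},
    {"tx":-9,"ty":1.2,"tz":0,"rx":0,"ry":0,"rz":0,"hand":1},
    {"tx":-10.5,"ty":1.4,"tz":0,"rx":0,"ry":0,"rz":0,"hand":1},
    {"tx":-12,"ty":1.6,"tz":0,"rx":0,"ry":0,"rz":0,"hand":1},
    {"tx":-13.5,"ty":1.8,"tz":0,"rx":0,"ry":0,"rz":0,"hand":1},
    {"tx":-13.5,"ty":1.8,"tz":0,"rx":0,"ry":0,"rz":0,"hand":1},
  ],
)

```text
time: 34.25
tcp_pos: [0.4862, 0.2188, 0.1606]
eef_rot: [0.536, 0.462, -0.466, -0.53]
contact_force: [0.4, 0.0, 0.4]
grip_width: -0.0
```

Run:
```python
from st import *
st();grab('scene','s25.png');c,W=grab('wrist','w25.png')
```

```text
[0.4862 0.2188 0.1606] yaw 82.1 y [ 0.001 -0.01  -1.   ] q [25.  2.  2. 90. -1. 32.] 34.25 F [0.4 0.  0.4] w -0.0
```

View pics/s25.png

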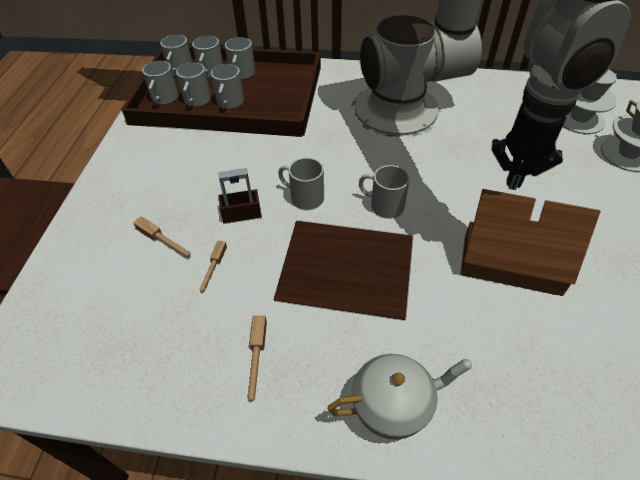

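View pics/w25.png

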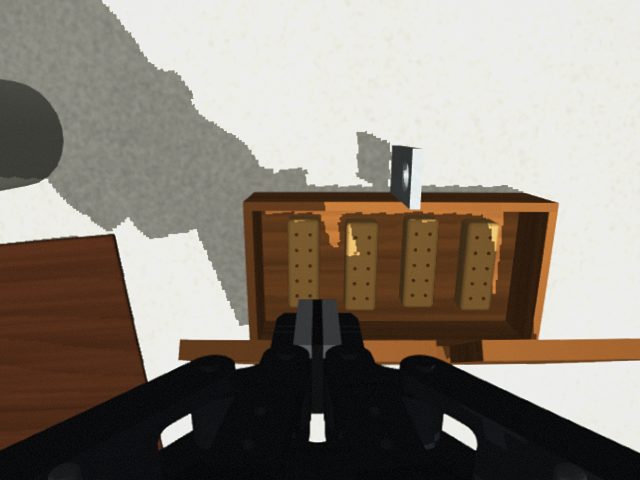

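Request:
step_arm(
  steps=[
    {"tx":-1,"ty":0.1,"tz":0,"rx":0,"ry":0,"rz":0,"hand":1},
    {"tx":-2,"ty":0.3,"tz":0,"rx":0,"ry":0,"rz":0,"hand":1},
    {"tx":-3,"ty":0.4,"tz":0,"rx":0,"ry":0,"rz":0,"hand":1},
    {"tx":-3,"ty":0.4,"tz":0,"rx":0,"ry":0,"rz":0,"hand":1},
    {"tx":-3,"ty":0.4,"tz":0,"rx":0,"ry":0,"rz":0,"hand":1},
    {"tx":-3,"ty":0.4,"tz":0,"rx":0,"ry":0,"rz":0,"hand":1},
    {"tx":-3,"ty":0.4,"tz":1,"rx":0,"ry":0,"rz":0,"hand":1},
    {"tx":-3,"ty":0.4,"tz":2,"rx":0,"ry":0,"rz":0,"hand":1},
    {"tx":-3,"ty":0.4,"tz":3,"rx":0,"ry":0,"rz":0,"hand":1},
    {"tx":-3,"ty":0.4,"tz":3,"rx":0,"ry":0,"rz":0,"hand":1},
  ],
)

```text
time: 35.6
tcp_pos: [0.4576, 0.2228, 0.1915]
eef_rot: [0.536, 0.463, -0.466, -0.53]
contact_force: [-0.0, 0.8, -0.5]
grip_width: 0.0
```

Run:
```python
from st import *
st();grab('scene','s26.png');c,W=grab('wrist','w26.png')
```

```text
[0.4576 0.2228 0.1915] yaw 82.1 y [ 0.003 -0.009 -1.   ] q [26. -1.  3. 94. -1. 34.] 35.6 F [-0.   0.8 -0.5] w 0.0
```

View pics/s26.png

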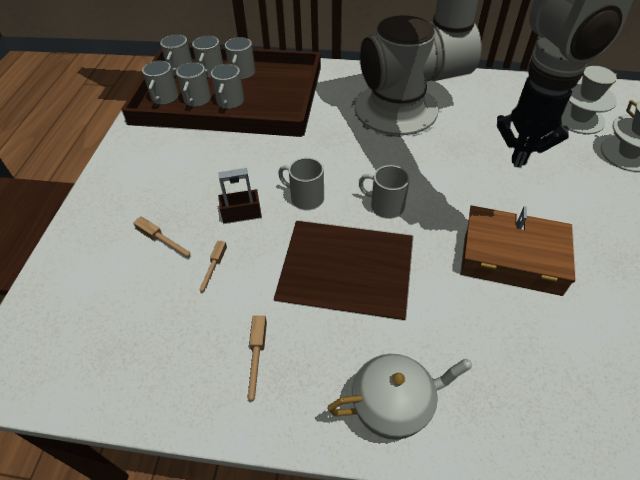

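View pics/w26.png

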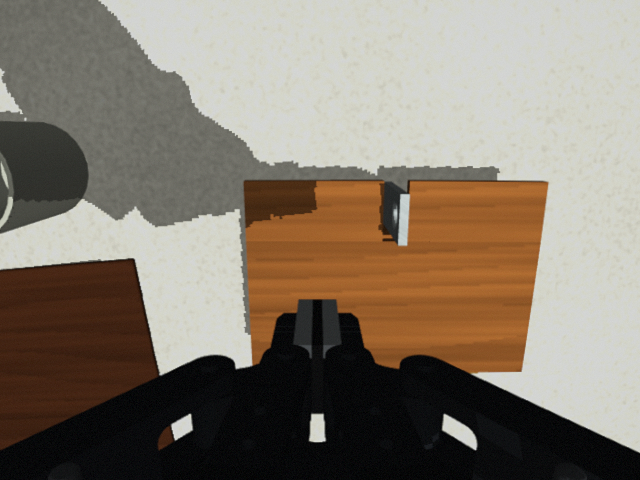

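Run:
```python
from st import *
o=st();c,W=grab('wrist','w27.png')
g=c['frame'][160:270,330:460]; cv2.imwrite('pics/w27z.png',cv2.resize(g,None,fx=5,fy=5,interpolation=cv2.INTER_CUBIC)[:,:,::-1])
x0=np.array([.528,.270])
m=(abs(W[...,0]-.453)<.04)&(abs(W[...,1]-.28)<.03)
for lo,hi in [(.085,.095),(.065,.095)]:
    P=W[m&(W[...,2]>lo)&(W[...,2]<hi)]; print(lo,len(P),cv2.minAreaRect((P[:,:2]*1000).astype(np.float32)),np.percentile(P[:,2],[5,50,95]).round(4))
m=(W[...,2]>.052)&(W[...,2]<.062)&(W[...,1]>.1)&(W[...,1]<.4)&(W[...,0]>.38)&(W[...,0]<.62)
P=W[m];print(cv2.minAreaRect((P[:,:2]*1000).astype(np.float32)),np.median(P[:,2]))
# edges: lid ends
```

```text
[0.4572 0.2226 0.1904] yaw 82.1 y [ 0.001 -0.01  -1.   ] q [26. -1.  3. 94. -1. 34.] 35.7 F [ 0.5 -0.4 -0.5] w -0.0002
0.085 541 ((452.4111328125, 279.3587341308594), (6.637105464935303, 34.156497955322266), 82.32772827148438) [0.0864 0.0887 0.0898]
0.065 762 ((452.3824157714844, 279.36260986328125), (6.637105464935303, 34.21444320678711), 82.32772827148438) [0.0683 0.0883 0.0897]
((508.94305419921875, 272.1002502441406), (218.56875610351562, 158.14048767089844), 82.1453857421875) 0.05778421510913906
```

View pics/w27z.png

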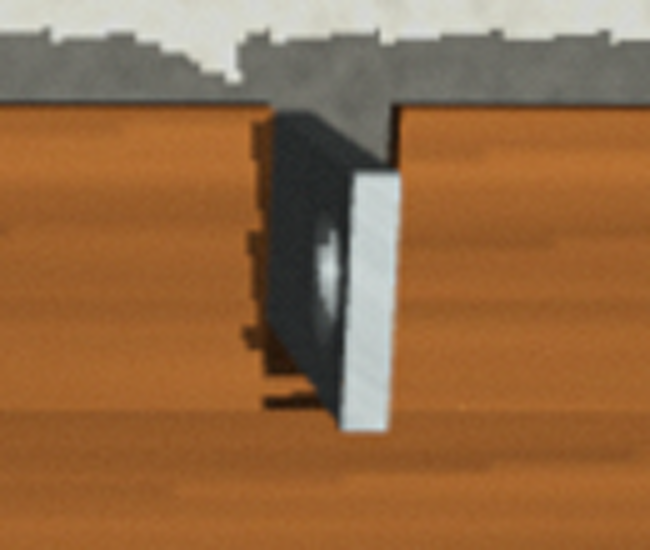

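Request:
step_arm(
  steps=[
    {"tx":0,"ty":-2,"tz":2,"rx":0,"ry":0,"rz":-9.8,"hand":0.5},
    {"tx":2,"ty":-6,"tz":3,"rx":0,"ry":0,"rz":-19.6,"hand":0},
    {"tx":4,"ty":-10,"tz":3,"rx":0,"ry":0,"rz":-29.4,"hand":-0.5},
    {"tx":6,"ty":-14,"tz":3,"rx":0,"ry":0,"rz":-39.2,"hand":-0.5},
    {"tx":8,"ty":-18,"tz":3,"rx":0,"ry":0,"rz":-49,"hand":-0.5},
    {"tx":9,"ty":-22,"tz":3,"rx":0,"ry":0,"rz":-58.8,"hand":-0.5},
    {"tx":10,"ty":-26,"tz":3,"rx":0,"ry":0,"rz":-68.6,"hand":-0.5},
    {"tx":11,"ty":-30,"tz":3,"rx":0,"ry":0,"rz":-78.4,"hand":-0.5},
    {"tx":12,"ty":-34,"tz":3,"rx":0,"ry":0,"rz":-88.2,"hand":-0.5},
    {"tx":12,"ty":-36,"tz":3,"rx":0,"ry":0,"rz":-98,"hand":-0.5},
  ],
)

```text
time: 37.0
tcp_pos: [0.5772, -0.1394, 0.219]
eef_rot: [0.7, -0.104, 0.096, -0.7]
contact_force: [0.0, 0.2, 0.0]
grip_width: 0.0641
```

```bash
python3 -c "from st import *;st()"
```

```text
[ 0.5772 -0.1394  0.219 ] yaw -16.3 y [-0.011  0.001 -1.   ] q [-14.  12.  20.  98.  -0.  93.] 37.0 F [0.  0.2 0. ] w 0.0641
```

Request:
step_arm(
  steps=[
    {"tx":0,"ty":-4,"tz":0,"rx":0,"ry":0,"rz":-10,"hand":-0.5},
    {"tx":0,"ty":-8,"tz":0,"rx":0,"ry":0,"rz":-20,"hand":-0.5},
    {"tx":0,"ty":-12,"tz":-1,"rx":0,"ry":0,"rz":-30,"hand":-0.5},
    {"tx":0,"ty":-16,"tz":-2,"rx":0,"ry":0,"rz":-40,"hand":-0.5},
    {"tx":0,"ty":-20,"tz":-3,"rx":0,"ry":0,"rz":-50,"hand":-0.5},
    {"tx":0,"ty":-22,"tz":-4,"rx":0,"ry":0,"rz":-60,"hand":-0.5},
    {"tx":0,"ty":-22.9,"tz":-5,"rx":0,"ry":0,"rz":-70,"hand":-0.5},
    {"tx":0,"ty":-22.9,"tz":-6,"rx":0,"ry":0,"rz":-79,"hand":-0.5},
    {"tx":0,"ty":-22.9,"tz":-6,"rx":0,"ry":0,"rz":-79,"hand":-0.5},
    {"tx":0,"ty":-22.9,"tz":-6,"rx":0,"ry":0,"rz":-79,"hand":-0.5},
  ],
)

```text
time: 38.25
tcp_pos: [0.5772, -0.3682, 0.1592]
eef_rot: [-0.475, 0.525, -0.519, 0.48]
contact_force: [0.5, 0.9, 0.3]
grip_width: 0.0642
```

Run:
```python
from st import *
st();c,W=grab('wrist','w28.png')
for b in biscuits(c,W,(0.5,.8,-.45,-.28),mn=150,zlo=.003,zhi=.045): print('  P',b)
for b in biscuits(c,W,(0.5,.8,-.45,-.28),mn=150,zlo=.0165,zhi=.045): print('  H',b)
```

```text
[ 0.5772 -0.3682  0.1592] yaw -95.1 y [-0.001  0.011 -1.   ] q [-33.  24.  29.  95.   1. 152.] 38.25 F [0.5 0.9 0.3] w 0.0642
  P (641, -373, 79, 8, np.float32(175.1), np.int32(1322), [318.0, 135.0], np.float64(14.0))
  P (589, -440, 27, 11, np.float32(62.2), np.int32(461), [415.0, 200.0], np.float64(18.1))
  P (577, -367, 49, 19, np.float32(175.4), np.int32(1315), [318.0, 219.0], np.float64(19.5))
  H (589, -440, 27, 10, np.float32(62.0), np.int32(414), [415.0, 201.0], np.float64(18.2))
  H (577, -367, 49, 19, np.float32(175.4), np.int32(1315), [318.0, 219.0], np.float64(19.5))
```

View pics/w28.png

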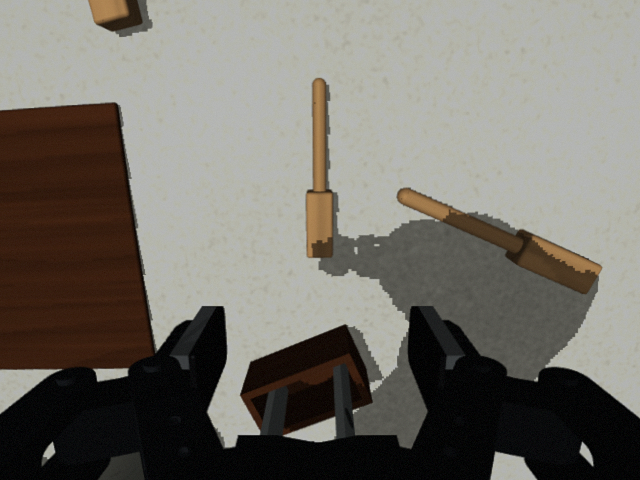

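Request:
step_arm(
  steps=[
    {"tx":0,"ty":0.1,"tz":-3,"rx":-0.6,"ry":0,"rz":0.3,"hand":-0.2},
    {"tx":0,"ty":0.1,"tz":-6,"rx":-0.6,"ry":0,"rz":0.3,"hand":-0.2},
    {"tx":0,"ty":0.1,"tz":-9,"rx":-0.6,"ry":0,"rz":0.3,"hand":-0.2},
    {"tx":0,"ty":0.1,"tz":-11,"rx":-0.6,"ry":0,"rz":0.3,"hand":-0.2},
    {"tx":0,"ty":0.1,"tz":-12.5,"rx":-0.6,"ry":0,"rz":0.3,"hand":-0.2},
    {"tx":0,"ty":0.1,"tz":-14,"rx":-0.6,"ry":0,"rz":0.3,"hand":-0.2},
    {"tx":0,"ty":0.1,"tz":-15,"rx":-0.6,"ry":0,"rz":0.3,"hand":-0.2},
    {"tx":0,"ty":0.1,"tz":-15.4,"rx":-0.6,"ry":0,"rz":0.3,"hand":-0.2},
    {"tx":0,"ty":0.1,"tz":-15.4,"rx":-0.6,"ry":0,"rz":0.3,"hand":-0.2},
    {"tx":0,"ty":0.1,"tz":-15.4,"rx":-0.6,"ry":0,"rz":0.3,"hand":-0.2},
  ],
  newtons=40,
)

```text
time: 39.55
tcp_pos: [0.5776, -0.3674, 0.0061]
eef_rot: [-0.478, 0.521, -0.521, 0.478]
contact_force: [0.4, -0.8, 0.2]
grip_width: 0.0512
```

Run:
```python
from st import *
st();c,W=grab('wrist','w29.png')
for b in biscuits(c,W,(0.5,.8,-.45,-.28),mn=150,zlo=.003,zhi=.045): print('  P',b)
```

```text
[ 0.5776 -0.3674  0.0061] yaw -94.8 y [-0.  0. -1.] q [-32.  24.  11.  77.  -0. 152.] 39.55 F [ 0.4 -0.8  0.2] w 0.0512
  P (641, -373, 79, 8, np.float32(175.1), np.int32(4276), [318.0, 134.0], np.float64(14.2))
  P (592, -369, 19, 18, np.float32(86.0), np.int32(1921), [319.0, 268.0], np.float64(19.6))
```

View pics/w29.png

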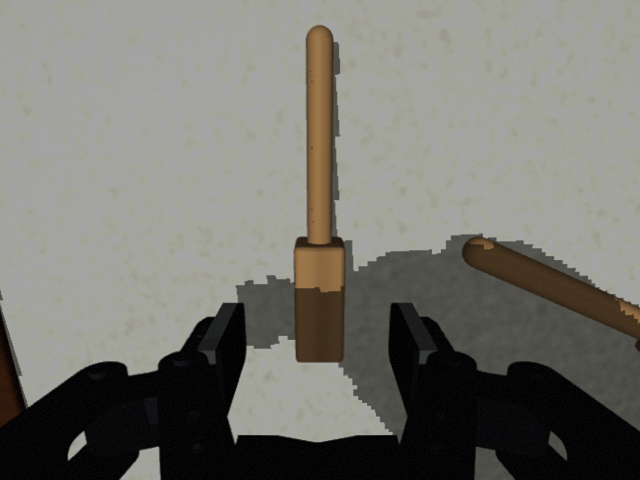

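Request:
step_arm(
  steps=[
    {"tx":0,"ty":0,"tz":-0.1,"rx":0,"ry":0,"rz":0,"hand":0},
    {"tx":0,"ty":0,"tz":-0.2,"rx":0,"ry":0,"rz":0,"hand":0.3},
    {"tx":0,"ty":0,"tz":-0.2,"rx":0,"ry":0,"rz":0,"hand":0.5},
    {"tx":0,"ty":0,"tz":-0.2,"rx":0,"ry":0,"rz":0,"hand":0.8},
    {"tx":0,"ty":0,"tz":-0.2,"rx":0,"ry":0,"rz":0,"hand":0.8},
    {"tx":0,"ty":0,"tz":-0.2,"rx":0,"ry":0,"rz":0,"hand":0.8},
    {"tx":0,"ty":0,"tz":2,"rx":0,"ry":0,"rz":0,"hand":0.8},
    {"tx":0,"ty":0,"tz":6,"rx":0,"ry":0,"rz":0,"hand":0.8},
    {"tx":0,"ty":0,"tz":11,"rx":0,"ry":0,"rz":0,"hand":0.8},
    {"tx":0,"ty":0,"tz":15,"rx":0,"ry":0,"rz":0,"hand":0.8},
  ],
)

```text
time: 40.85
tcp_pos: [0.5778, -0.3675, 0.1584]
eef_rot: [0.478, -0.52, 0.521, -0.479]
contact_force: [0.2, -0.6, -0.1]
grip_width: 0.009
```

```bash
cat > pin.py <<'E'
from st import *
import sys
def pin(fn,off=.03):
    o=st();c,W=grab('wrist',fn)
    T=np.array(o['tcp_pos']); R=Rn.from_quat(o['eef_rot']).as_matrix()
    L=(W-T)@R   # tool coords: x jaw, y approach, z camera side
    hsv=cv2.cvtColor(c['frame'],cv2.COLOR_RGB2HSV)
    m=(hsv[...,0]>5)&(hsv[...,0]<30)&(hsv[...,1]>70)&(abs(L[...,0])<.03)&(L[...,1]>-.05)&(L[...,1]<.02)&(L[...,2]>.03)&(L[...,2]<.13)
    for a,b in [(.03,.05),(.05,.07),(.07,.09),(.09,.11),(.03,.12)]:
        P=L[m&(L[...,2]>a)&(L[...,2]<b)]
        if len(P)>20: print(a,b,len(P),'x %.4f %.4f mid %.4f'%(*np.percentile(P[:,0],[2,98]),np.percentile(P[:,0],[2,98]).mean()),'ytop %.4f'%np.percentile(P[:,1],5),'zmax %.4f'%P[:,2].max())
    return o,c,W
if __name__=='__main__': pin(sys.argv[1])
E
python3 pin.py w30.png
```

```text
[ 0.5778 -0.3675  0.1584] yaw -94.8 y [ 0.001 -0.001 -1.   ] q [-32.  24.  28.  94.   0. 152.] 40.85 F [ 0.2 -0.6 -0.1] w 0.009
```

View pics/w30.png

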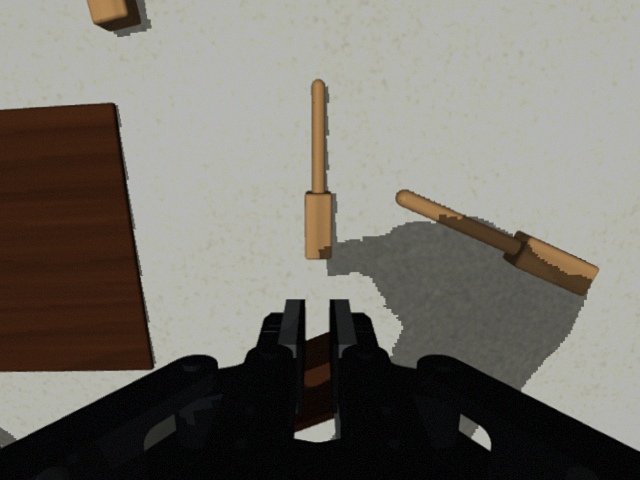

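Request:
step_arm(
  steps=[
    {"tx":0,"ty":0,"tz":-3,"rx":0,"ry":0,"rz":0,"hand":-0.2},
    {"tx":0,"ty":0,"tz":-6,"rx":0,"ry":0,"rz":0,"hand":-0.2},
    {"tx":0,"ty":0,"tz":-9,"rx":0,"ry":0,"rz":0,"hand":-0.2},
    {"tx":0,"ty":0,"tz":-11,"rx":0,"ry":0,"rz":0,"hand":-0.2},
    {"tx":0,"ty":0,"tz":-13,"rx":0,"ry":0,"rz":0,"hand":-0.2},
    {"tx":0,"ty":0,"tz":-14.5,"rx":0,"ry":0,"rz":0,"hand":-0.2},
    {"tx":0,"ty":0,"tz":-15.5,"rx":0,"ry":0,"rz":0,"hand":0.1},
    {"tx":0,"ty":0,"tz":-15.5,"rx":0,"ry":0,"rz":0,"hand":0.3},
    {"tx":0,"ty":0,"tz":-15.5,"rx":0,"ry":0,"rz":0,"hand":0.3},
    {"tx":0,"ty":0,"tz":-15.5,"rx":0,"ry":0,"rz":0,"hand":0.3},
  ],
)

```text
time: 42.15
tcp_pos: [0.5792, -0.3684, 0.0101]
eef_rot: [0.478, -0.518, 0.524, -0.479]
contact_force: [0.4, -0.5, -0.1]
grip_width: 0.0296
```

```bash
python3 pin.py w31.png
```

```text
[ 0.5792 -0.3684  0.0101] yaw -94.8 y [ 0.008 -0.005 -1.   ] q [-32.  24.  11.  77.   0. 152.] 42.15 F [ 0.4 -0.5 -0.1] w 0.0296
0.03 0.05 1225 x -0.0051 0.0047 mid -0.0002 ytop -0.0049 zmax 0.0500
0.05 0.07 1319 x -0.0051 0.0042 mid -0.0004 ytop -0.0047 zmax 0.0698
0.07 0.09 1404 x -0.0050 0.0041 mid -0.0004 ytop -0.0047 zmax 0.0900
0.09 0.11 784 x -0.0053 0.0041 mid -0.0006 ytop -0.0044 zmax 0.1017
0.03 0.12 4732 x -0.0050 0.0042 mid -0.0004 ytop -0.0048 zmax 0.1017
```

View pics/w31.png

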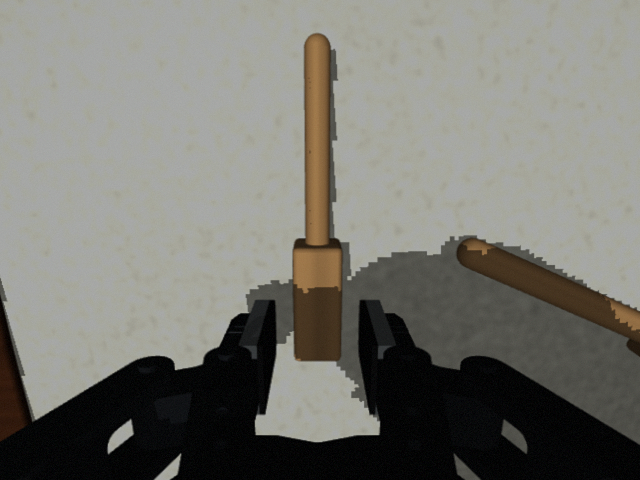

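Request:
step_arm(
  steps=[
    {"tx":-0.1,"ty":0,"tz":-0.7,"rx":0.3,"ry":0.4,"rz":0,"hand":0.3},
    {"tx":-0.1,"ty":0,"tz":-0.7,"rx":0.3,"ry":0.4,"rz":0,"hand":0.3},
    {"tx":-0.1,"ty":0,"tz":-0.7,"rx":0.3,"ry":0.4,"rz":0,"hand":0.3},
    {"tx":-0.1,"ty":0,"tz":-0.7,"rx":0.3,"ry":0.4,"rz":0,"hand":0.3},
    {"tx":-0.1,"ty":0,"tz":-0.7,"rx":0.3,"ry":0.4,"rz":0,"hand":0.5},
    {"tx":-0.1,"ty":0,"tz":-0.7,"rx":0.3,"ry":0.4,"rz":0,"hand":0.7},
    {"tx":-0.1,"ty":0,"tz":-0.7,"rx":0.3,"ry":0.4,"rz":0,"hand":0.9},
    {"tx":-0.1,"ty":0,"tz":-0.7,"rx":0.3,"ry":0.4,"rz":0,"hand":0.9},
    {"tx":-0.1,"ty":0,"tz":-0.7,"rx":0.3,"ry":0.4,"rz":0,"hand":0.9},
    {"tx":-0.1,"ty":0,"tz":-0.7,"rx":0.3,"ry":0.4,"rz":0,"hand":0.9},
  ],
)

```text
time: 43.45
tcp_pos: [0.5781, -0.3684, 0.003]
eef_rot: [0.478, -0.521, 0.521, -0.479]
contact_force: [0.3, 0.2, 0.5]
grip_width: 0.0044
```

```bash
python3 pin.py w32.png
```

```text
[ 0.5781 -0.3684  0.003 ] yaw -94.8 y [ 0.001  0.    -1.   ] q [-33.  24.  11.  77.   0. 152.] 43.45 F [0.3 0.2 0.5] w 0.0044
0.03 0.05 1308 x -0.0050 0.0042 mid -0.0004 ytop -0.0123 zmax 0.0500
0.05 0.07 1443 x -0.0052 0.0041 mid -0.0006 ytop -0.0124 zmax 0.0700
0.07 0.09 1573 x -0.0051 0.0043 mid -0.0004 ytop -0.0124 zmax 0.0900
0.09 0.11 948 x -0.0050 0.0042 mid -0.0004 ytop -0.0124 zmax 0.1057
0.03 0.12 5272 x -0.0051 0.0042 mid -0.0004 ytop -0.0124 zmax 0.1057
```

View pics/w32.png

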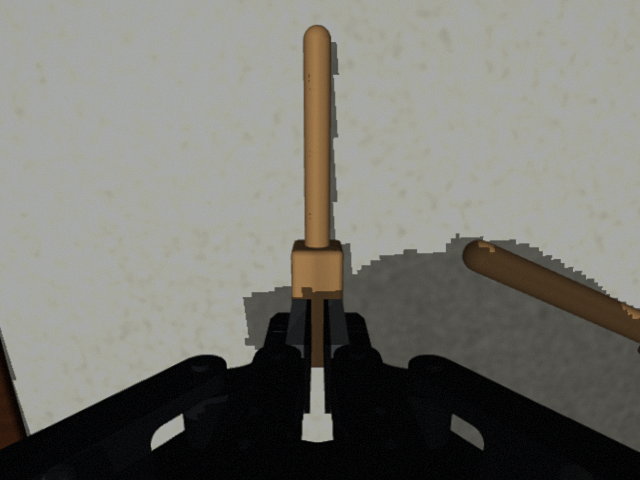

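Run:
```python
from st import *
o=st();c,W=grab('wrist','w33.png')
T=np.array(o['tcp_pos']); R=Rn.from_quat(o['eef_rot']).as_matrix(); L=(W-T)@R
for r in (280,290,295,300,305,310,320,330,340,350,360):
    print(r,[ (cc,np.round(L[r,cc]*1000).astype(int).tolist()) for cc in (290,298,318,335,343)])
g=c['frame'][230:430,220:420]; cv2.imwrite('pics/w33z.png',cv2.resize(g,None,fx=3,fy=3,interpolation=cv2.INTER_CUBIC)[:,:,::-1])
```

```text
[ 0.5781 -0.3684  0.003 ] yaw -94.8 y [ 0.001  0.    -1.   ] q [-33.  24.  11.  77.   0. 152.] 43.5 F [-0.9  0.2  0.5] w 0.0042
280 [(290, [-12, 4, 5]), (298, [-8, -18, 12]), (318, [0, -16, 12]), (335, [6, -15, 11]), (343, [11, 4, 4])]
290 [(290, [-12, 3, 0]), (298, [-8, -17, 8]), (318, [0, -16, 8]), (335, [6, -17, 8]), (343, [11, 4, 0])]
295 [(290, [-12, 3, -2]), (298, [-8, -17, 6]), (318, [0, -16, 6]), (335, [7, -16, 6]), (343, [11, 4, -2])]
300 [(290, [-12, 3, -4]), (298, [-7, -33, 10]), (318, [0, -17, 4]), (335, [6, -33, 10]), (343, [11, 3, -4])]
305 [(290, [-12, 4, -7]), (298, [-7, -37, 10]), (318, [0, -17, 2]), (335, [6, -38, 10]), (343, [11, 3, -7])]
310 [(290, [-9, -41, 10]), (298, [-7, -43, 11]), (318, [0, -16, -1]), (335, [5, -41, 10]), (343, [8, -43, 11])]
320 [(290, [-9, -50, 10]), (298, [-6, -50, 11]), (318, [0, -15, -5]), (335, [5, -50, 11]), (343, [8, -50, 10])]
330 [(290, [-8, -57, 10]), (298, [-6, -56, 10]), (318, [0, -17, -9]), (335, [5, -57, 11]), (343, [7, -57, 10])]
340 [(290, [-8, -62, 10]), (298, [-6, -63, 10]), (318, [0, -16, -14]), (335, [5, -63, 10]), (343, [7, -63, 10])]
350 [(290, [-7, -72, 12]), (298, [-5, -71, 12]), (318, [0, -17, -18]), (335, [4, -71, 12]), (343, [6, -72, 12])]
360 [(290, [-7, -76, 11]), (298, [-5, -75, 11]), (318, [0, -16, -23]), (335, [4, -75, 11]), (343, [6, -75, 11])]
```

View pics/w33z.png

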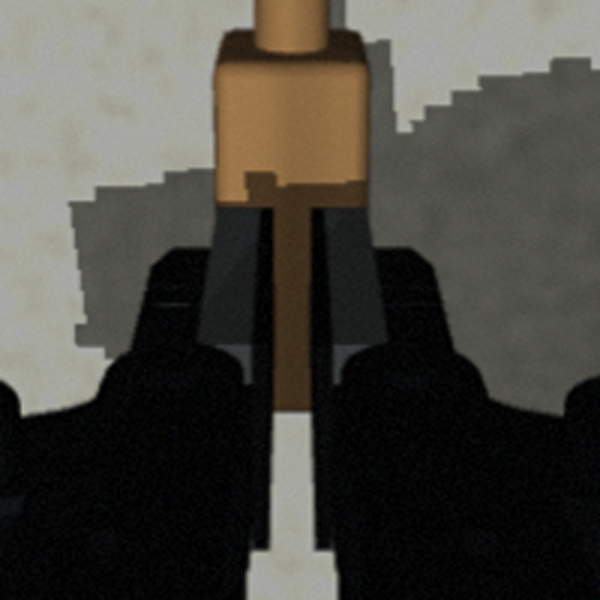

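Run:
```python
from st import *
o=st();c,W=grab('scene','s33.png')
g=c['frame'][150:310,140:300]; cv2.imwrite('pics/s33z.png',cv2.resize(g,None,fx=3.7,fy=3.7,interpolation=cv2.INTER_CUBIC)[:,:,::-1])
T=np.array(o['tcp_pos']); v=c['frame'].max(-1)
m=(np.hypot(W[...,0]-T[0],W[...,1]-T[1])<.035)&(v<70)
for lo in np.arange(0,.1,.01):
    k=m&(W[...,2]>lo)&(W[...,2]<lo+.01); print(round(lo,2),k.sum(), W[k].mean(0).round(3) if k.any() else '')
```

```text
[ 0.5781 -0.3684  0.003 ] yaw -94.8 y [ 0.  0. -1.] q [-33.  24.  11.  77.   0. 152.] 43.55 F [ 0.5  0.3 -0.2] w 0.0044
0.0 28 [ 0.583 -0.36   0.006]
0.01 44 [ 0.583 -0.361  0.015]
0.02 2 [ 0.583 -0.373  0.021]
0.03 20 [ 0.589 -0.368  0.036]
0.04 45 [ 0.589 -0.365  0.045]
0.05 55 [ 0.589 -0.366  0.055]
0.06 44 [ 0.589 -0.368  0.065]
0.07 56 [ 0.59  -0.371  0.076]
0.08 122 [ 0.588 -0.364  0.085]
0.09 50 [ 0.591 -0.369  0.095]
```

View pics/s33z.png

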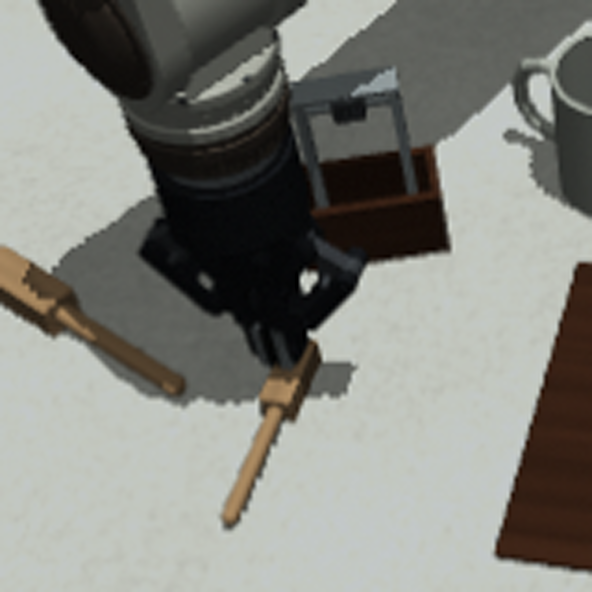

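Request:
step_arm(
  steps=[
    {"tx":0,"ty":0.1,"tz":0,"rx":0,"ry":0,"rz":0,"hand":0.3},
    {"tx":0,"ty":0.1,"tz":0,"rx":0,"ry":0,"rz":0,"hand":0.3},
    {"tx":0,"ty":0.1,"tz":0,"rx":0,"ry":0,"rz":0,"hand":0.3},
    {"tx":0,"ty":0.1,"tz":0,"rx":0,"ry":0,"rz":0,"hand":0.3},
    {"tx":0,"ty":0.1,"tz":-0.5,"rx":0,"ry":0,"rz":0,"hand":0.3},
    {"tx":0,"ty":0.1,"tz":-1,"rx":0,"ry":0,"rz":0,"hand":0.3},
    {"tx":0,"ty":0.1,"tz":-1.5,"rx":0,"ry":0,"rz":0,"hand":0.3},
    {"tx":0,"ty":0.1,"tz":-2,"rx":0,"ry":0,"rz":0,"hand":0.3},
    {"tx":0,"ty":0.1,"tz":-2,"rx":0,"ry":0,"rz":0,"hand":0.3},
    {"tx":0,"ty":0.1,"tz":-2,"rx":0,"ry":0,"rz":0,"hand":0.3},
  ],
)

```text
time: 44.85
tcp_pos: [0.5782, -0.3674, -0.0169]
eef_rot: [0.478, -0.521, 0.521, -0.479]
contact_force: [0.4, -0.1, -0.8]
grip_width: 0.0299
```

```bash
python3 pin.py w34.png;  python3 - <<'E'
from st import *
o=get_obs();c,W=grab('scene','s34.png')
T=np.array(o['tcp_pos']); v=c['frame'].max(-1)
g=c['frame'][150:310,140:300]; cv2.imwrite('pics/s34z.png',cv2.resize(g,None,fx=3.7,fy=3.7,interpolation=cv2.INTER_CUBIC)[:,:,::-1])
E
```

```text
[ 0.5782 -0.3674 -0.0169] yaw -94.8 y [ 0.001  0.    -1.   ] q [-32.  25.   9.  75.   0. 152.] 44.85 F [ 0.4 -0.1 -0.8] w 0.0299
0.03 0.05 1688 x -0.0041 0.0050 mid 0.0005 ytop -0.0321 zmax 0.0500
0.05 0.07 1874 x -0.0043 0.0051 mid 0.0004 ytop -0.0322 zmax 0.0700
0.07 0.09 2070 x -0.0042 0.0052 mid 0.0005 ytop -0.0323 zmax 0.0900
0.09 0.11 1246 x -0.0041 0.0051 mid 0.0005 ytop -0.0322 zmax 0.1050
0.03 0.12 6878 x -0.0042 0.0051 mid 0.0005 ytop -0.0322 zmax 0.1050
```

View pics/w34.png

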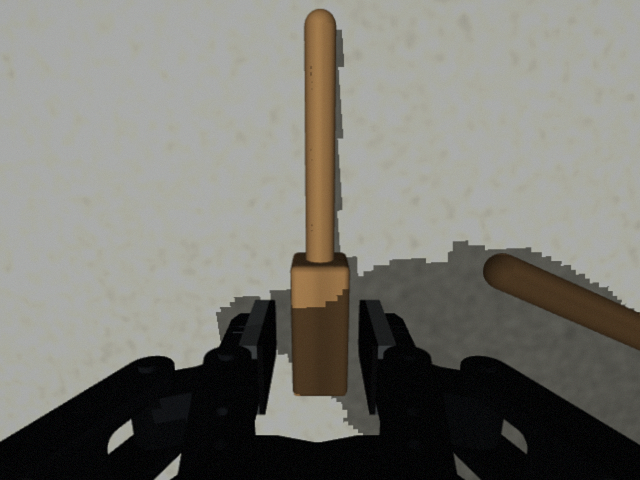

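View pics/s34z.png

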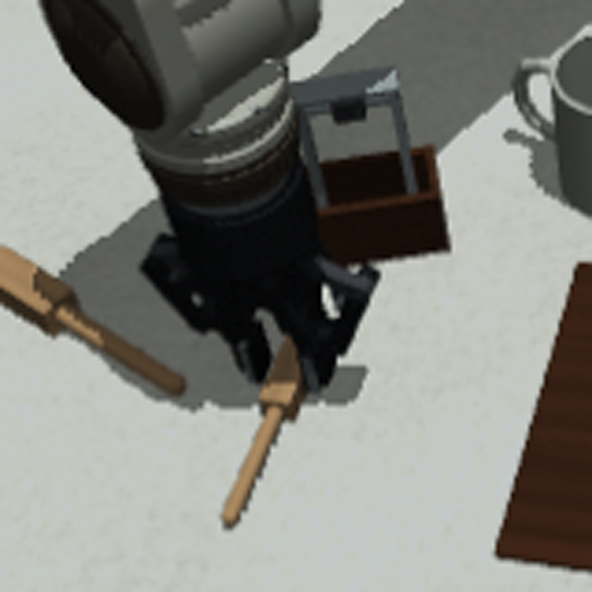

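Request:
step_arm(
  steps=[
    {"tx":0,"ty":0,"tz":-0.4,"rx":0,"ry":0,"rz":0,"hand":0.3},
    {"tx":0,"ty":0,"tz":-0.7,"rx":0,"ry":0,"rz":0,"hand":0.3},
    {"tx":0,"ty":0,"tz":-0.7,"rx":0,"ry":0,"rz":0,"hand":0.4},
    {"tx":0,"ty":0,"tz":-0.7,"rx":0,"ry":0,"rz":0,"hand":0.5},
    {"tx":0,"ty":0,"tz":-0.7,"rx":0,"ry":0,"rz":0,"hand":0.8},
    {"tx":0,"ty":0,"tz":-0.7,"rx":0,"ry":0,"rz":0,"hand":0.8},
    {"tx":0,"ty":0,"tz":-0.7,"rx":0,"ry":0,"rz":0,"hand":0.8},
    {"tx":0,"ty":0,"tz":-0.7,"rx":0,"ry":0,"rz":0,"hand":0.8},
    {"tx":0,"ty":0,"tz":-0.7,"rx":0,"ry":0,"rz":0,"hand":0.8},
    {"tx":0,"ty":0,"tz":-0.7,"rx":0,"ry":0,"rz":0,"hand":0.8},
  ],
)

```text
time: 46.2
tcp_pos: [0.5783, -0.3675, -0.0235]
eef_rot: [0.478, -0.52, 0.521, -0.479]
contact_force: [-0.7, 0.5, 3.1]
grip_width: 0.0189
```

```bash
python3 pin.py w35.png
```

```text
[ 0.5783 -0.3675 -0.0235] yaw -94.8 y [ 0.001  0.    -1.   ] q [-32.  25.   9.  74.   0. 152.] 46.2 F [-0.7  0.5  3.1] w 0.0189
0.03 0.05 1851 x -0.0050 0.0041 mid -0.0004 ytop -0.0388 zmax 0.0500
0.05 0.07 2046 x -0.0051 0.0042 mid -0.0004 ytop -0.0388 zmax 0.0700
0.07 0.09 2299 x -0.0050 0.0043 mid -0.0004 ytop -0.0389 zmax 0.0900
0.09 0.11 1386 x -0.0051 0.0042 mid -0.0004 ytop -0.0388 zmax 0.1031
0.03 0.12 7582 x -0.0051 0.0042 mid -0.0004 ytop -0.0388 zmax 0.1031
```

Request:
step_arm(
  steps=[
    {"tx":0,"ty":0,"tz":2,"rx":0,"ry":0,"rz":0,"hand":0.8},
    {"tx":0,"ty":0,"tz":6,"rx":0,"ry":0,"rz":0,"hand":0.8},
    {"tx":0,"ty":0,"tz":11,"rx":0,"ry":0,"rz":0,"hand":0.8},
    {"tx":0,"ty":2,"tz":15,"rx":0,"ry":0,"rz":8,"hand":0.8},
    {"tx":0,"ty":6,"tz":17,"rx":0,"ry":0,"rz":16,"hand":0.8},
    {"tx":0,"ty":11,"tz":17,"rx":0,"ry":0,"rz":24,"hand":0.8},
    {"tx":-1,"ty":16,"tz":17,"rx":0,"ry":0,"rz":32,"hand":0.8},
    {"tx":-3,"ty":21,"tz":17,"rx":0,"ry":0,"rz":40,"hand":0.8},
    {"tx":-5,"ty":26,"tz":17,"rx":0,"ry":0,"rz":48,"hand":0.8},
    {"tx":-6,"ty":30,"tz":17,"rx":0,"ry":0,"rz":54,"hand":0.8},
  ],
)

```text
time: 47.5
tcp_pos: [0.5174, -0.0658, 0.148]
eef_rot: [-0.663, 0.245, -0.246, 0.664]
contact_force: [0.3, 0.6, -0.5]
grip_width: 0.0188
```

```bash
python3 pin.py w36.png
```

```text
[ 0.5174 -0.0658  0.148 ] yaw -40.6 y [ 0.002  0.001 -1.   ] q [ -7.   0.  -1.  89.   0. 123.] 47.5 F [ 0.3  0.6 -0.5] w 0.0188
0.03 0.05 1865 x -0.0057 0.0037 mid -0.0010 ytop -0.0389 zmax 0.0500
0.05 0.07 2099 x -0.0058 0.0039 mid -0.0009 ytop -0.0388 zmax 0.0699
0.07 0.09 2272 x -0.0055 0.0037 mid -0.0009 ytop -0.0389 zmax 0.0900
0.09 0.11 1473 x -0.0055 0.0039 mid -0.0008 ytop -0.0388 zmax 0.1039
0.03 0.12 7709 x -0.0056 0.0038 mid -0.0009 ytop -0.0389 zmax 0.1039
```

View pics/w36.png

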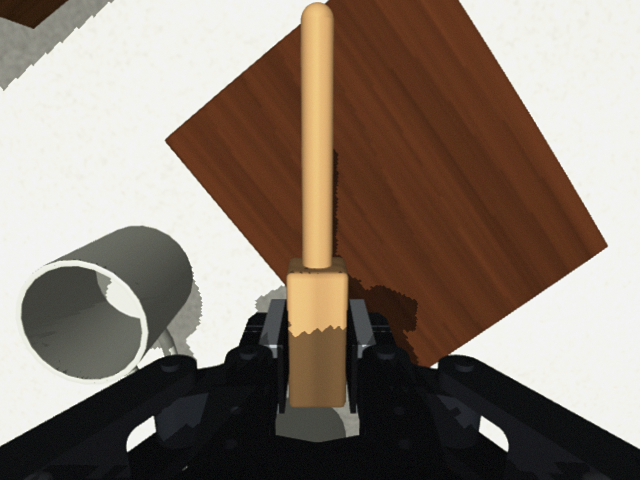

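Request:
step_arm(
  steps=[
    {"tx":0,"ty":3,"tz":0,"rx":0,"ry":0,"rz":4,"hand":0.8},
    {"tx":-1,"ty":7,"tz":0,"rx":0,"ry":0,"rz":9,"hand":0.8},
    {"tx":-3,"ty":11,"tz":0,"rx":0,"ry":0,"rz":15,"hand":0.8},
    {"tx":-5,"ty":15,"tz":0,"rx":0,"ry":0,"rz":21,"hand":0.8},
    {"tx":-7,"ty":18,"tz":-1,"rx":0,"ry":0,"rz":27,"hand":0.8},
    {"tx":-8.2,"ty":20,"tz":-3,"rx":0,"ry":0,"rz":32.8,"hand":0.8},
    {"tx":-8.2,"ty":21.1,"tz":-6,"rx":0,"ry":0,"rz":32.8,"hand":0.8},
    {"tx":-8.2,"ty":21.1,"tz":-8,"rx":0,"ry":0,"rz":32.8,"hand":0.8},
    {"tx":-8.2,"ty":21.1,"tz":-8,"rx":0,"ry":0,"rz":32.8,"hand":0.8},
    {"tx":-8.2,"ty":21.1,"tz":-8,"rx":0,"ry":0,"rz":32.8,"hand":0.8},
  ],
)

```text
time: 48.8
tcp_pos: [0.4352, 0.1485, 0.0698]
eef_rot: [-0.704, 0.045, -0.046, 0.707]
contact_force: [1.0, -0.3, 0.5]
grip_width: 0.0192
```

Run:
```python
from pin import *
o,c,W=pin('w37.png')
m=(abs(W[...,0]-.453)<.03)&(abs(W[...,1]-.28)<.02)
for lo,hi in [(.084,.095),(.065,.095)]:
    P=W[m&(W[...,2]>lo)&(W[...,2]<hi)]; print(lo,len(P),len(P)>5 and cv2.minAreaRect((P[:,:2]*1000).astype(np.float32)),np.percentile(P[:,2],[5,50,95]).round(4) if len(P) else '')
```

```text
[0.4352 0.1485 0.0698] yaw -7.4 y [ 0.001  0.003 -1.   ] q [ 19.  -8. -17.  81.   0. 116.] 48.8 F [ 1.  -0.3  0.5] w 0.0192
0.03 0.05 6013 x -0.0211 0.0289 mid 0.0039 ytop -0.0384 zmax 0.0500
0.05 0.07 6582 x -0.0209 0.0289 mid 0.0040 ytop -0.0384 zmax 0.0700
0.07 0.09 7107 x -0.0208 0.0289 mid 0.0041 ytop -0.0384 zmax 0.0900
0.09 0.11 6675 x -0.0209 0.0290 mid 0.0040 ytop -0.0382 zmax 0.1100
0.03 0.12 28755 x -0.0209 0.0289 mid 0.0040 ytop -0.0383 zmax 0.1185
0.084 0 False 
0.065 0 False
```

View pics/w37.png

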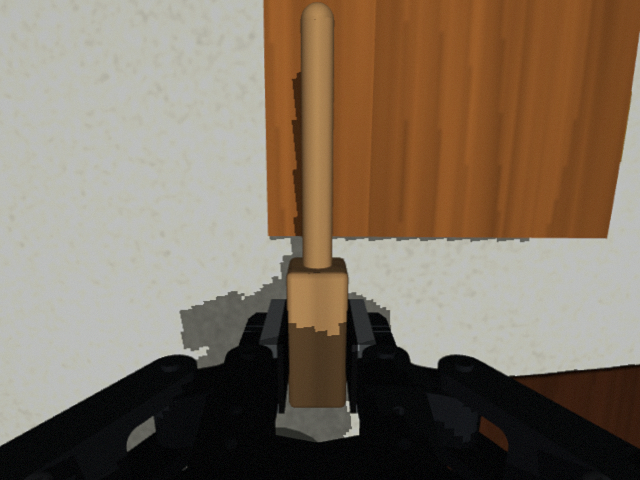

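Run:
```python
from st import *
o=st();c,W=grab('wrist','w38.png')
T=np.array(o['tcp_pos']); R=Rn.from_quat(o['eef_rot']).as_matrix(); L=(W-T)@R
for r in (20,60,100,140,180,220):
    k=(abs(W[r,:,2]-.058)<.006)&(np.arange(640)<420); l=L[r,k]; 
    rod=(W[r,:,2]>.095)&(abs(np.arange(640)-318)<40); q=L[r,rod]
    print(r,'lid edge x %.4f'%l[:,0].min(),'z %.3f'%l[l[:,0].argmin(),2],'rod', q[:,0].min().round(4) if len(q) else '',q[:,0].max().round(4) if len(q) else '')
print('lid z',np.median(W[100,450:600,2]))
# predicted box frame coords
e=np.array([.4524,.2794]); a=np.radians(-7.8); ex=np.array([np.cos(a),np.sin(a)]); ey=np.array([-np.sin(a),np.cos(a)])
for z in (0,.1):
  p=(T+R@np.array([-.0009,-.034,z])); print('pin pt in eye frame', (p[:2]-e)@ex,(p[:2]-e)@ey,p[2]-.071)
```

```text
[0.4353 0.1485 0.0698] yaw -7.4 y [ 0.002  0.004 -1.   ] q [ 19.  -8. -17.  81.   0. 116.] 48.85 F [ 0.3  0.6 -0.4] w 0.0187
20 lid edge x -0.0219 z 0.111 rod -0.0054 0.004
60 lid edge x -0.0219 z 0.096 rod -0.0054 0.0041
100 lid edge x -0.0218 z 0.080 rod -0.0052 0.0039
140 lid edge x -0.0219 z 0.064 rod -0.0053 0.004
180 lid edge x -0.0219 z 0.048 rod -0.0058 0.0041
220 lid edge x -0.0225 z 0.030 rod -0.0056 0.0038
lid z nan
pin pt in eye frame -0.0001008836026343485 -0.13217295679890148 0.032841528001712056
pin pt in eye frame -0.0007239813213072435 -0.03217559274947772 0.03321426436966528
```

Request:
step_arm(
  steps=[
    {"tx":0.05,"ty":0,"tz":-1,"rx":-0.2,"ry":0.1,"rz":-0.3,"hand":0.8},
    {"tx":0.05,"ty":0,"tz":-2,"rx":-0.2,"ry":0.1,"rz":-0.3,"hand":0.8},
    {"tx":0.05,"ty":0,"tz":-2.8,"rx":-0.2,"ry":0.1,"rz":-0.3,"hand":0.8},
    {"tx":0.05,"ty":0,"tz":-3.3,"rx":-0.2,"ry":0.1,"rz":-0.3,"hand":0.8},
    {"tx":0.05,"ty":0,"tz":-3.3,"rx":-0.2,"ry":0.1,"rz":-0.3,"hand":0.8},
    {"tx":0.05,"ty":0,"tz":-3.3,"rx":-0.2,"ry":0.1,"rz":-0.3,"hand":0.8},
    {"tx":0.05,"ty":0,"tz":-3.3,"rx":-0.2,"ry":0.1,"rz":-0.3,"hand":0.8},
    {"tx":0.05,"ty":0,"tz":-3.3,"rx":-0.2,"ry":0.1,"rz":-0.3,"hand":0.8},
    {"tx":0.05,"ty":0,"tz":-3.3,"rx":-0.2,"ry":0.1,"rz":-0.3,"hand":0.8},
    {"tx":0.05,"ty":0,"tz":-3.3,"rx":-0.2,"ry":0.1,"rz":-0.3,"hand":0.8},
  ],
)

```text
time: 50.15
tcp_pos: [0.4359, 0.1485, 0.0368]
eef_rot: [-0.705, 0.048, -0.048, 0.706]
contact_force: [0.0, -0.9, -0.2]
grip_width: 0.0192
```

```bash
cat > ins.py <<'E'
from st import *
import sys
o=st();c,W=grab('wrist',sys.argv[1]+'.png')
T=np.array(o['tcp_pos']); R=Rn.from_quat(o['eef_rot']).as_matrix(); L=(W-T)@R
for r in (20,100,180):
    k=(abs(W[r,:,2]-.058)<.004)&(np.arange(640)<300); l=L[r,k]
    if len(l)==0: continue
    rod=(W[r,:,2]>.068)&(abs(np.arange(640)-318)<40); q=L[r,rod]
    print(r,'lid edge x %.4f'%l[:,0].min(),'rod', q[:,0].min().round(4) if len(q) else '',q[:,0].max().round(4) if len(q) else '', 'top z',np.percentile(W[r,rod,2],95).round(4) if len(q) else '')
e=np.array([.4524,.2794]); a=np.radians(-7.8); ex=np.array([np.cos(a),np.sin(a)]); ey=np.array([-np.sin(a),np.cos(a)])
for z in (0,.105):
  p=(T+R@np.array([-.0009,-.034,z])); print('pin pt in eye frame', ((p[:2]-e)@ex).round(4),((p[:2]-e)@ey).round(4),(p[2]-.071).round(4))
grab('scene','s'+sys.argv[1]+'.png')
E
python3 ins.py w39
```

```text
[0.4359 0.1485 0.0368] yaw -7.7 y [-0.  0. -1.] q [ 19.  -7. -20.  77.   0. 117.] 50.15 F [ 0.  -0.9 -0.2] w 0.0192
20 lid edge x -0.0227 rod -0.0054 0.004 top z 0.0753
100 lid edge x -0.0231 rod -0.0052 0.0038 top z 0.0755
180 lid edge x -0.0230 rod -0.0058 0.0041 top z 0.0755
pin pt in eye frame 0.0005 -0.132 -0.0002
pin pt in eye frame 0.0004 -0.027 -0.0002
```

View pics/w39.png

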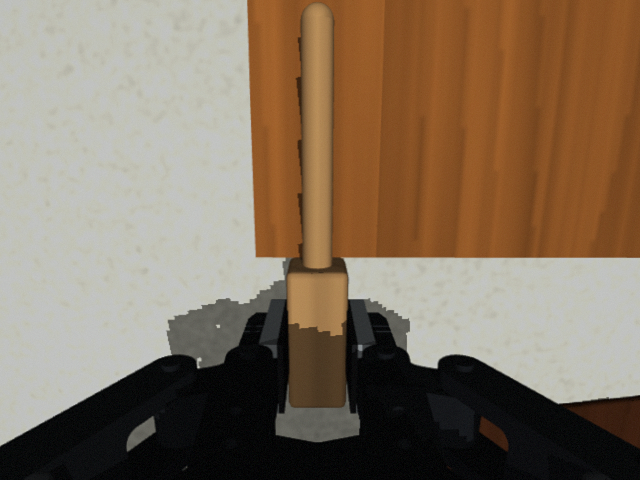

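Request:
step_arm(
  steps=[
    {"tx":0.04,"ty":0.5,"tz":0,"rx":0,"ry":0,"rz":0,"hand":0.8},
    {"tx":0.11,"ty":1,"tz":0,"rx":0,"ry":0,"rz":0,"hand":0.8},
    {"tx":0.18,"ty":1.5,"tz":0,"rx":0,"ry":0,"rz":0,"hand":0.8},
    {"tx":0.24,"ty":2,"tz":0,"rx":0,"ry":0,"rz":0,"hand":0.8},
    {"tx":0.31,"ty":2.5,"tz":0,"rx":0,"ry":0,"rz":0,"hand":0.8},
    {"tx":0.38,"ty":3,"tz":0,"rx":0,"ry":0,"rz":0,"hand":0.8},
    {"tx":0.45,"ty":3.5,"tz":0,"rx":0,"ry":0,"rz":0,"hand":0.8},
    {"tx":0.52,"ty":4,"tz":0,"rx":0,"ry":0,"rz":0,"hand":0.8},
    {"tx":0.59,"ty":4.5,"tz":0,"rx":0,"ry":0,"rz":0,"hand":0.8},
    {"tx":0.65,"ty":5,"tz":0,"rx":0,"ry":0,"rz":0,"hand":0.8},
  ],
)

```text
time: 51.5
tcp_pos: [0.4424, 0.1988, 0.0367]
eef_rot: [-0.705, 0.048, -0.048, 0.706]
contact_force: [-0.3, -0.7, 0.8]
grip_width: 0.0189
```

```bash
python3 ins.py w40
```

```text
[0.4424 0.1988 0.0367] yaw -7.7 y [-0.  0. -1.] q [ 24.  -4. -17.  77.   0. 122.] 51.5 F [-0.3 -0.7  0.8] w 0.0189
20 lid edge x -0.0226 rod -0.0054 0.004 top z 0.0758
180 lid edge x -0.0227 rod -0.0058 0.0041 top z 0.0755
pin pt in eye frame 0.0002 -0.0812 -0.0003
pin pt in eye frame 0.0001 0.0238 -0.0002
```

View pics/w40.png

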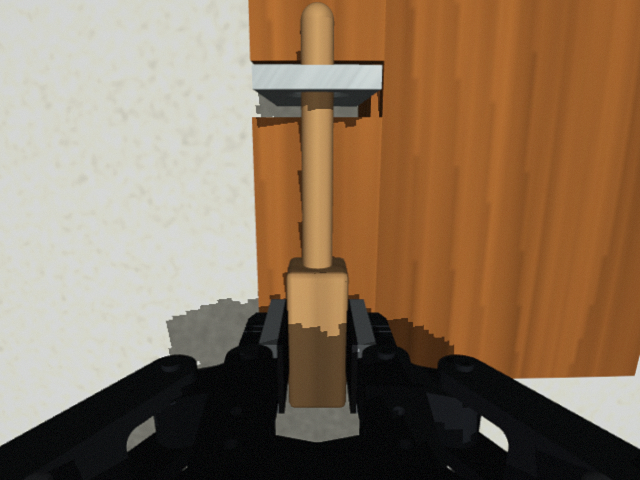

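Request:
step_arm(
  steps=[
    {"tx":0.08,"ty":0.6,"tz":0,"rx":0,"ry":0,"rz":0,"hand":0.8},
    {"tx":0.16,"ty":1.2,"tz":0,"rx":0,"ry":0,"rz":0,"hand":0.8},
    {"tx":0.25,"ty":1.8,"tz":0,"rx":0,"ry":0,"rz":0,"hand":0.8},
    {"tx":0.33,"ty":2.4,"tz":0,"rx":0,"ry":0,"rz":0,"hand":0.8},
    {"tx":0.41,"ty":3,"tz":0,"rx":0,"ry":0,"rz":0,"hand":0.8},
    {"tx":0.49,"ty":3.6,"tz":0,"rx":0,"ry":0,"rz":0,"hand":0.8},
    {"tx":0.49,"ty":3.6,"tz":0,"rx":0,"ry":0,"rz":0,"hand":0.8},
    {"tx":0.49,"ty":3.6,"tz":-0.1,"rx":0,"ry":0,"rz":0,"hand":0.8},
    {"tx":0.49,"ty":3.6,"tz":-0.25,"rx":0,"ry":0,"rz":0,"hand":0.8},
    {"tx":0.49,"ty":3.6,"tz":-0.25,"rx":0,"ry":0,"rz":0,"hand":0.8},
  ],
)

```text
time: 52.85
tcp_pos: [0.4473, 0.2347, 0.0344]
eef_rot: [-0.705, 0.048, -0.048, 0.706]
contact_force: [-1.7, 0.0, 2.5]
grip_width: 0.0184
```

```bash
python3 ins.py w41
```

```text
[0.4473 0.2347 0.0344] yaw -7.7 y [ 0.  0. -1.] q [ 28.  -1. -15.  76.   0. 125.] 52.85 F [-1.7  0.   2.5] w 0.0184
20 lid edge x -0.0226 rod -0.0053 0.004 top z 0.0732
100 lid edge x -0.0228 rod -0.0052 0.0039 top z 0.0737
pin pt in eye frame 0.0001 -0.045 -0.0026
pin pt in eye frame 0.0 0.06 -0.0026
```

View pics/w41.png

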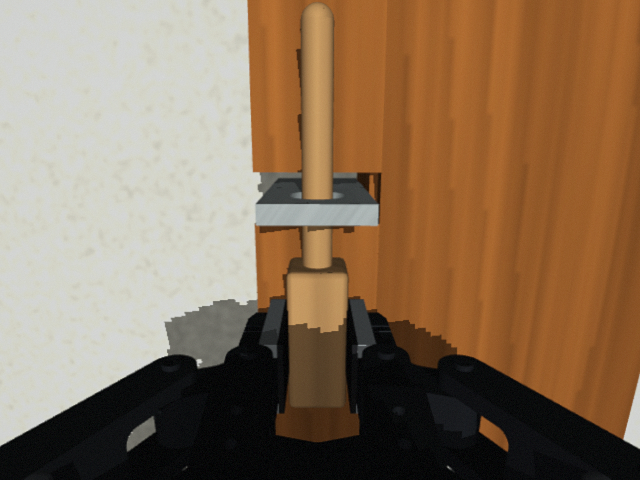

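Request:
step_arm(
  steps=[
    {"tx":0,"ty":0,"tz":0,"rx":0,"ry":0,"rz":0,"hand":0.5},
    {"tx":0,"ty":0,"tz":0,"rx":0,"ry":0,"rz":0,"hand":0.3},
    {"tx":0,"ty":0,"tz":0,"rx":0,"ry":0,"rz":0,"hand":0.1},
    {"tx":0,"ty":0,"tz":0,"rx":0,"ry":0,"rz":0,"hand":0},
    {"tx":0,"ty":0,"tz":0,"rx":0,"ry":0,"rz":0,"hand":0},
    {"tx":0,"ty":0,"tz":0,"rx":0,"ry":0,"rz":0,"hand":0},
    {"tx":0,"ty":0,"tz":2,"rx":0,"ry":0,"rz":0,"hand":0},
    {"tx":0,"ty":0,"tz":6,"rx":0,"ry":0,"rz":0,"hand":0},
    {"tx":0,"ty":0,"tz":10,"rx":0,"ry":0,"rz":0,"hand":0},
    {"tx":0,"ty":0,"tz":15,"rx":0,"ry":0,"rz":0,"hand":0},
  ],
)

```text
time: 54.2
tcp_pos: [0.4469, 0.2345, 0.1852]
eef_rot: [0.706, -0.048, 0.047, -0.705]
contact_force: [1.0, 0.4, 0.4]
grip_width: 0.0428
```

Run:
```python
from st import *
o=st();c,W=grab('wrist','w42.png')
hsv=cv2.cvtColor(c['frame'],cv2.COLOR_RGB2HSV)
e=np.array([.4524,.2794]); a=np.radians(-7.8); ex=np.array([np.cos(a),np.sin(a)]); ey=np.array([-np.sin(a),np.cos(a)])
d=W[...,:2]-e; bx=d@ex; by=d@ey
m=(abs(bx)<.016)&(W[...,2]>.0665)&(W[...,2]<.084)
for lo,hi in [(-.08,-.02),(-.018,-.006),(.01,.03),(.03,.05),(.05,.075)]:
    k=m&(by>lo)&(by<hi); 
    if k.any(): print(lo,hi,k.sum(),'x',np.percentile(bx[k],[2,98]).round(4),'ztop',np.percentile(W[k][:,2],[50,95]).round(4),'y',by[k].min().round(4),by[k].max().round(4))
k=(W[...,2]>.045)&(W[...,2]<.064)&(abs(W[...,1]-.27)<.12)&(W[...,0]>.48)&(W[...,0]<.6)
A=np.c_[W[k][:,:2],np.ones(k.sum())]; print('lid plane',np.linalg.lstsq(A,W[k][:,2],rcond=None)[0].round(4),np.median(W[k][:,2]))
c,W=grab('scene','s42.png');
m=(abs(W[...,0]-0.456)<.06)&(abs(W[...,1]+.347)<.07)
P=W[m&(W[...,2]>.115)&(W[...,2]<.14)];print('tongs top',P.mean(0).round(3),cv2.minAreaRect((P[:,:2]*1000).astype(np.float32)))
```

```text
[0.4469 0.2345 0.1852] yaw -7.7 y [-0.001 -0.    -1.   ] q [ 28.  -2.   1.  93.   0. 125.] 54.2 F [1.  0.4 0.4] w 0.0428
-0.08 -0.02 2167 x [-0.0093  0.0096] ztop [0.0775 0.0787] y -0.07 -0.02
-0.018 -0.006 270 x [-0.0047  0.0047] ztop [0.0718 0.0733] y -0.018 -0.006
0.01 0.03 471 x [-0.0046  0.0045] ztop [0.0719 0.0735] y 0.01 0.0296
0.03 0.05 524 x [-0.0045  0.0051] ztop [0.0717 0.0734] y 0.0301 0.0498
0.05 0.075 203 x [-0.0038  0.005 ] ztop [0.0718 0.0734] y 0.05 0.0589
lid plane [ 0.0001 -0.0004  0.0578] 0.057784157229269814
tongs top [ 0.454 -0.349  0.125] ((452.0501708984375, -349.320556640625), (23.457706451416016, 62.24257278442383), 17.34355354309082)
```

View pics/w42.png

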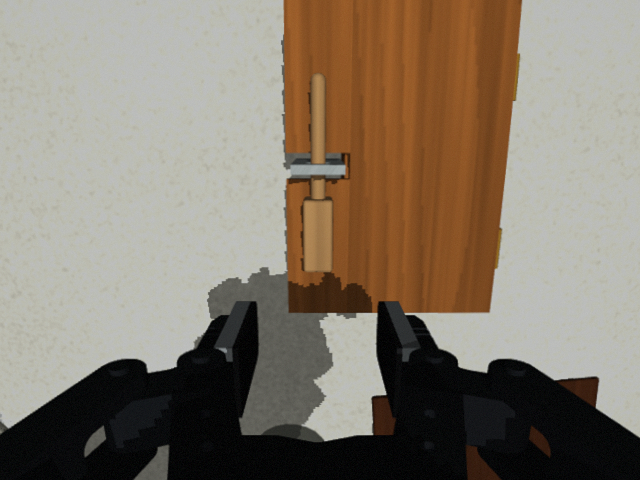

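View pics/s42.png

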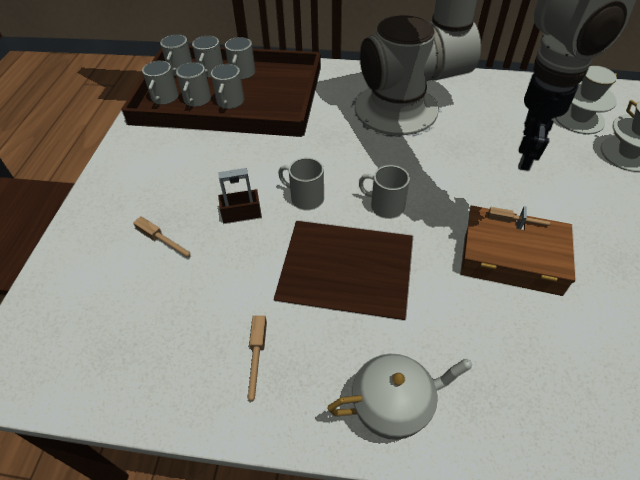

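All of it checks out: the pin lies flat through the eye (tip at +59 mm, handle at −45 mm), the lid is shut and flat, the tongs are upright in the stand, and the robot is clear of everything.

```bash
python3 -c "
from station import sign_off
print(sign_off())"
```

```text
the job is handed in; nothing more can be done
None
```

The job is done and handed in at about 54 s of the 210 s. There were four shortbread fingers. I put all four in the box with the tongs, stood the tongs back in their stand, pushed the lid shut and passed the smallest pin through the eye.

**Last checks:**
- **Shortbread:** before I shut the lid, all four lay flat on the box floor (tops about 25.6 mm above the table) and the board was empty. I could not see them again once the lid was closed.
- **Lid:** its top is level, 57.8 mm above the table.
- **Pin:** it lies along the lid. The tip is about 59 mm beyond the eye and the handle centre about 45 mm short of it. It is within about 1 mm of the eye axis across and about 3 mm below it.
- **Tongs:** upright on the stand floor with their top at 128 mm, about 4–5 mm off the stand's centre.
- **Mugs:** they look unmoved in the pictures. I did not measure them.
- **Gripper:** clear of everything when I handed in.

**What failed or disagreed:**
- **Fingertips:** the finger ends were about 30 mm behind the reported TCP. The first two tries at the pin closed above it without moving it. The wrist and scene cameras agreed on the offset, so I allowed for it and the third try held.
- **Cameras:** the scene and top views differed by about 4 mm in x, so I used the wrist camera for all the fine positioning.

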